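Peg a mug rack and hold its ledge for screwing

TASK

Get this two-mug rack ready for me to screw together on the assembly board: drop the two dark pegs foot-down all the way into the two holes of the backboard, then stand the ledge on its long edge along the backboard's near edge, ends level with the backboard's ends, and push it at its middle until ledge, backboard and fence are closed up square with no gaps. Keep pressing with a steady force of about 10 N, clear of the two screw holes near the ledge's ends, and finish while still pressing: I drive the screws while you hold, so do not let go. Do not ram the wood, and leave the other things on the worktop where they are.

Things in the scene. Friction and masses are not known exactly. Their poses are not given: they have to be found in the camera images.
- jig: Assembly board, fixed: plywood 210 (x) x 300 (y) mm on a thin black rubber mat; its flat top is 14 mm above the worktop. Origin: centre of the underside, on the worktop. Its +x points across the board to the fence, y runs along the fence.
- fence: Wooden fence fixed on the far (+x) side of the assembly board, 24 thick (x) x 300 long (y) x 26 mm high. Origin: centre of its underside, on the plywood top; its near face, which things are pressed against, is 12 mm from the origin in its -x direction. Axes parallel to the assembly board's.
- backboard: Loose pale wooden backboard of the rack, lying flat on the assembly board, 6 to 18 mm short of the fence and nearly parallel to it: 90 (x) x 220 (y) x 20 mm thick, about 0.19 kg. Origin: centre of its underside; z up; +x points to the fence. It slides with friction of 2 to 4 N. The near edge, for the ledge, is the face 45 mm from the origin in its -x direction.
- backboard_hole0 (a point): Centre of the mouth of one peg hole, at the backboard's top face, 65 mm from the backboard's centre in its -y direction; blind round hole 16.5 mm wide, chamfered, 16 mm deep. Either peg may go in either hole.
- backboard_hole1 (a point): The other peg hole, the same, 65 mm from the backboard's centre in its +y direction.
- peg_a: Dark wooden mug peg, 72 mm tall: straight round shaft 14 mm wide from the foot up to 50 mm (chamfered foot), then a rounded knob 19 mm wide. It starts upright, foot down, loose in a hole of the packing insert. Origin: centre of the foot's underside; z along the peg to the knob. About 15 g. Fully home in the backboard it stands out 56 mm.
- peg_b: The second peg, the same as peg_a.
- insert: Grey pulp packing insert, fixed: 56 (x) x 130 (y) x 22 mm high, with two holes 19 mm wide and 16 mm deep, 70 mm apart along its y, in which the pegs stand. Origin: centre of its underside. To its left, beyond y = 0.55 m and x = 0.33 m, rises a tall fridge; keep the arm clear of it.
- ledge: Loose pale wooden ledge: 18 thick (x) x 220 long (y) x 60 mm high (z), about 0.115 kg, standing on its long narrow edge on the worktop. Origin: centre of its underside; it is the same turned half round. Screw holes on both faces, 90 mm either side of the middle and 10 mm above its underside.
- screwdriver: Screwdriver with orange handle lying on the worktop; not to be moved.
- matchbox: Small box lying on the worktop; not to be moved.
- mug_blue: Grey and white mug standing behind the assembly board; not to be moved.
- mug_plain: Green and white mug standing behind the assembly board; not to be moved.
- salt_shaker: Salt shaker, glass with steel cap, at the left; not to be moved.
- kitchen_timer: Red kitchen timer behind the assembly board; not to be moved.
Things that resemble listed ones, but are neither listed nor needed, are in the scene too. Leave any red or turquoise look-alike of the peg_b alone.

How it is judged:
By the outcome, as a careful person would: the job done as asked, in the order asked, and still so for the second after the job is handed in, while the arm keeps its last pose, push and grip.
It also fails if it takes over 72 s, if anything falls off the work surface, if the arm or the gripper's body presses on something with over 40 N, if the wrist force passes 120 N, or if a joint passes its speed limit or range.

ROBOT

A 7-joint arm with a two-finger parallel gripper is mounted at the origin on a cart in front of the work surface, level with it; the furniture and walls round the work are solid. World frame = base frame: x ahead of the robot, y to its left, z up, the work surface at z = 0. Lengths are in m, angles in rad, forces in N, time in s.
With the tool pointing down it reaches from about 0.4 to 0.85 m from the base axis. Payload 10.4 kg.
Tool frame: the origin (TCP) lies at the very end of the fingers, on their centre line; the grasp point (between the pads) lies 19 mm behind it (grasp_offset is the distance from the TCP to the grasp point, in m); z points along the fingers, y is the line along which they close (so a half turn about z gives the same grasp; the last joint's range is limited). The gripper opens to 85 mm and grips with 20 to 120 N. Pads are 22 mm wide; open, the fingers measure 114 mm over their backs; the gripper's body (76 mm by 85 mm) begins 54 mm behind the grasp point. The pads swing forward as they close: fully open they stand 13 mm farther back than shut.
Start: joints at [1.289, 0.332, -0.065, 1.46, 0.022, 1.35, -0.088], TCP at [0.16, -0.604, 0.231] pointing down, gripper open.
Joint ranges: [-2.6, 2.6], [-0.5, 2.12], [-1.47, 1.34], [0.16, 2.42], [-1.27, 4.41], [0.06, 2.06], [-2.6, 2.6]. Speed limits (rad/s): [2.22, 2.22, 2.79, 2.79, 3.14, 3.14, 3.14].

INTERFACE

Orientations are given as a unit quaternion [x, y, z, w].
In Python, from workcell import * gives the robot as it stands.
- The arm moves only by the tool jog_arm, never from a script. Its argument "plan" is a list of rows, each a list of 3 entries, a list of its own where there are three numbers: the turn, a rotation vector about the tool's x, y, z in rad, then the shift along the tool's x, y, z in m, then the finger opening in m, from 0 to 0.0854. A call has 1 to 8 rows; each row is the pose to reach, as a shift and turn from the pose commanded when the call began, along the tool's axes at that moment; what a row does not reach only later rows make up. A row lasts 1/12 s, in which the tool goes at most 41.7 mm and 7.16 degrees, less where a joint would pass 70% of its speed; a pose out of reach is approached as far as the arm can. A call with a gripper value outside its range is refused whole. The fingers move at their own pace and stop on an object; "force" is the grip in N (left out, the last holds). Time passes only in rows, so rows that repeat a pose let the fingers close. It gives the time, the measured TCP pose, the force, the opening and the grip force at its end, in the units of the state.
- get_obs(): the state, without advancing time (a new reading comes with each control period).
- camera(name): name is "scene" or "top" or "wrist"; returns a dict with "img" (400x640x3 uint8, red, green, blue), "mtx" (3x3 intrinsics, pixels), "extrinsics" (4x4, takes a point from camera to world coordinates). Camera axes: x right, y down, z forward; pixel columns grow to the right and rows downward; lengths in m; the calibration is good to about 2 mm. A picture is of the moment at which its call begins. There is no depth.
- hand_in(): hands the job in; it is judged then, once.
The state is a dict: "clock": time; "joint_pos": joint angles; "joint_velocities": joint speeds; "tau": joint torques, N m; "position": TCP position; "ee_rot": TCP orientation; "ft_force": force on the tool from outside, world axes, zero at the start; "torque": the same for the moment, N m; "grip_width": opening from 0.0 (shut) to 1.0 (fully open); "grasp_force": force on a finger pad.
Only numpy, scipy, OpenCV 4.12 (cv2) and the standard library are available. Lean on these libraries where they do the work, as an engineer would, in place of code of your own. Each camera call takes 0.05 s, during which the arm holds its last target. There are 200 camera calls.

## Working session

There is one attempt and no reset: what is moved stays moved. The work goes in short steps, Python scripts to look and compute and a tool call to move; the robot and the scene stay as the last step left them, time stands still between calls to the robot, and variables do not carry over. Pictures are saved under pics/ and viewed, at most 10 in all, crops included, and the job is handed in when it is done.

Besides the shell and the picture viewer there is one more tool, called in YAML: its name, and indented under it one key for each argument. jog_arm: Moves the arm, as the interface text tells. Its arguments: {"type":"object","properties":{"plan":{"type":"array"},"force":{"type":"number"}},"required":["plan"]}

```bash
mkdir -p pics; ls
python3 - <<'E'
from workcell import *
import cv2,numpy as np
o=get_obs();print({k:np.round(v,3).tolist() for k,v in o.items()})
for n in("scene","top"):
    c=camera(n);cv2.imwrite(f"pics/{n}0.png",c["img"][:,:,::-1]);np.savez(f"{n}0.npz",**c);print(n,c["mtx"].round(1).tolist(),c["extrinsics"].round(3).tolist())
E
```

```text
pics
{'clock': 0.0, 'joint_pos': [1.289, 0.333, -0.065, 1.461, 0.022, 1.35, -0.088], 'joint_velocities': [-0.002, -0.001, 0.0, 0.0, -0.003, -0.001, -0.0], 'tau': [-0.0, -62.544, 0.049, -39.161, 0.016, 0.01, -0.0], 'position': [0.16, -0.604, 0.23], 'ee_rot': [0.992, 0.129, -0.0, -0.001], 'ft_force': [-0.372, -0.145, 0.847], 'torque': [-0.057, -0.016, -0.016], 'grasp_force': 0.0, 'grip_width': 1.001}
scene [[424.5, 0.0, 323.7], [0.0, 424.5, 206.1], [0.0, 0.0, 1.0]] [[-0.741, -0.325, 0.588, -0.109], [-0.671, 0.332, -0.663, 0.891], [0.02, -0.885, -0.465, 0.631], [0.0, 0.0, 0.0, 1.0]]
top [[432.6, 0.0, 322.4], [0.0, 432.6, 206.5], [0.0, 0.0, 1.0]] [[0.003, -0.993, 0.119, 0.475], [-1.0, -0.004, -0.009, 0.094], [0.009, -0.119, -0.993, 1.196], [0.0, 0.0, 0.0, 1.0]]
```

View pics/top0.png

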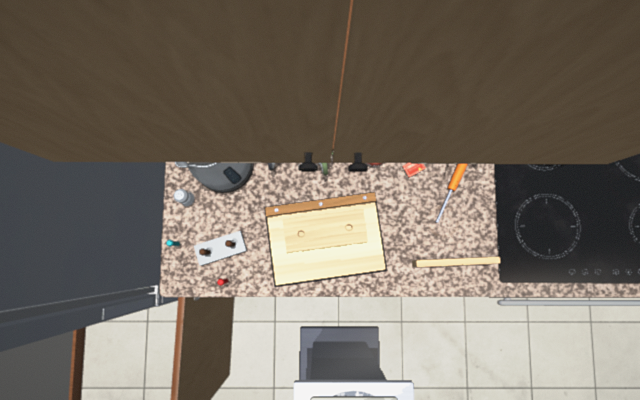

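View pics/scene0.png

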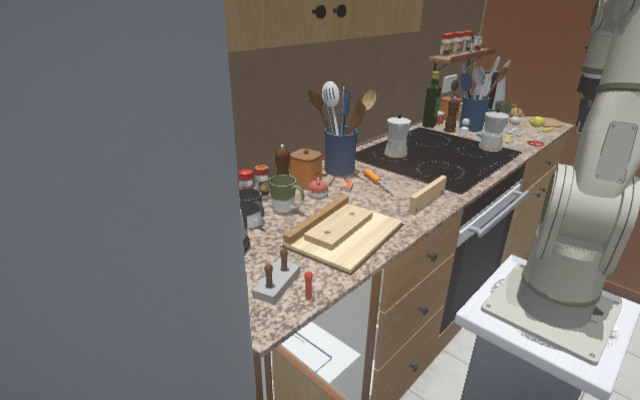

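The top view shows the two dark pegs at (205,252) and (231,244) in the grey insert. Two look-alikes stand outside it: turquoise at (171,243) and red at (222,282). The ledge is at (458,262), with a backboard with two holes at (301,234) and (349,228) on the board. The scene view confirms dark pegs in the insert at (268,275) and (284,260), and red at (308,285).

```bash
cat > h.py <<'E'
import numpy as np,cv2
from scipy.spatial.transform import Rotation as R
def ray(c,px,z):
    p=np.atleast_2d(px).astype(float);d=np.c_[p,np.ones(len(p))]@np.linalg.inv(c["mtx"]).T@c["extrinsics"][:3,:3].T
    o=c["extrinsics"][:3,3];return o+d*((z-o[2])/d[:,2])[:,None]
def proj(c,P):
    E=np.linalg.inv(c["extrinsics"]);q=(np.atleast_2d(P)@E[:3,:3].T+E[:3,3])@c["mtx"].T;return q[:,:2]/q[:,2:]
def totool(o,P):  # world point -> tool-frame shift
    return R.from_quat(o["ee_rot"]).inv().apply(np.asarray(P)-o["position"])
E
python3 - <<'E'
from h import *
c=dict(np.load("top0.npz"));im=c["img"]
hsv=cv2.cvtColor(im,cv2.COLOR_RGB2HSV);lab=cv2.cvtColor(im,cv2.COLOR_RGB2LAB).astype(int)
# pale wood
m=((lab[...,2]>145)&(lab[...,0]>170)).astype(np.uint8)
m[:150]=0;m[300:]=0
n,l,s,ce=cv2.connectedComponentsWithStats(m)
for i in range(1,n):
    if s[i,4]>100:
        p=np.argwhere(l==i)[:,::-1];r=cv2.minAreaRect(p.astype(np.float32));print(s[i],np.round(cv2.boxPoints(r),1).tolist())
        for z in(.014,.06):print(z,ray(c,cv2.boxPoints(r),z).round(3).tolist())
d=(im.max(2)<75).astype(np.uint8);w=np.zeros_like(d);w[232:268,195:246]=1
n,l,s,ce=cv2.connectedComponentsWithStats(d*w)
for i in range(1,n):
    if s[i,4]>5:print(s[i],ce[i],ray(c,ce[i],.05).round(3))
for q in((301,234),(349,228)):print(ray(c,q,.034).round(3))
print(ray(c,[(285,216),(363,208),(368,243),(290,252)],.034).round(3))
cv2.imwrite("pics/crop1.png",cv2.resize(im[160:300,155:505,::-1],None,fx=2.28,fy=2.28,interpolation=cv2.INTER_CUBIC))
E
```

```text
[403 163  23  13 103] [[402.6000061035156, 165.1999969482422], [419.79998779296875, 156.60000610351562], [425.3999938964844, 167.8000030517578], [408.20001220703125, 176.39999389648438]]
0.014 [[0.734, -0.139, 0.014], [0.759, -0.188, 0.014], [0.727, -0.203, 0.014], [0.703, -0.154, 0.014]]
0.06 [[0.724, -0.13, 0.06], [0.748, -0.177, 0.06], [0.717, -0.191, 0.06], [0.694, -0.144, 0.06]]
[450 164  17  26 179] [[448.20001220703125, 186.60000610351562], [460.79998779296875, 161.39999389648438], [467.6000061035156, 164.8000030517578], [455.0, 190.0]]
0.014 [[0.674, -0.265, 0.014], [0.746, -0.302, 0.014], [0.736, -0.321, 0.014], [0.665, -0.283, 0.014]]
0.06 [[0.667, -0.251, 0.06], [0.735, -0.287, 0.06], [0.726, -0.305, 0.06], [0.658, -0.268, 0.06]]
[ 267  203  115   51 3510] [[266.5, 215.10000610351562], [376.20001220703125, 201.89999389648438], [381.20001220703125, 244.0], [271.6000061035156, 257.1000061035156]]
0.014 [[0.593, 0.237, 0.014], [0.631, -0.064, 0.014], [0.515, -0.077, 0.014], [0.479, 0.222, 0.014]]
0.06 [[0.588, 0.232, 0.06], [0.625, -0.058, 0.06], [0.514, -0.07, 0.06], [0.478,
[... 661 characters left out ...]
, [0.43, -0.078, 0.06], [0.408, 0.209, 0.06]]
[416 257  84  10 583] [[415.8999938964844, 259.3999938964844], [499.0, 256.1000061035156], [499.20001220703125, 263.20001220703125], [416.1000061035156, 266.6000061035156]]
0.014 [[0.474, -0.17, 0.014], [0.483, -0.397, 0.014], [0.464, -0.397, 0.014], [0.454, -0.17, 0.014]]
0.06 [[0.474, -0.16, 0.06], [0.483, -0.378, 0.06], [0.464, -0.378, 0.06], [0.455, -0.16, 0.06]]
[230 242   5   5  18] [232.05555556 244.38888889] [[0.511 0.322 0.05 ]]
[204 250   6   5  24] [206.54166667 252.04166667] [[0.491 0.389 0.05 ]]
[[0.54  0.142 0.034]]
[[0.557 0.013 0.034]]
[[ 0.589  0.185  0.034]
 [ 0.611 -0.025  0.034]
 [ 0.517 -0.038  0.034]
 [ 0.492  0.17   0.034]]
```

View pics/crop1.png

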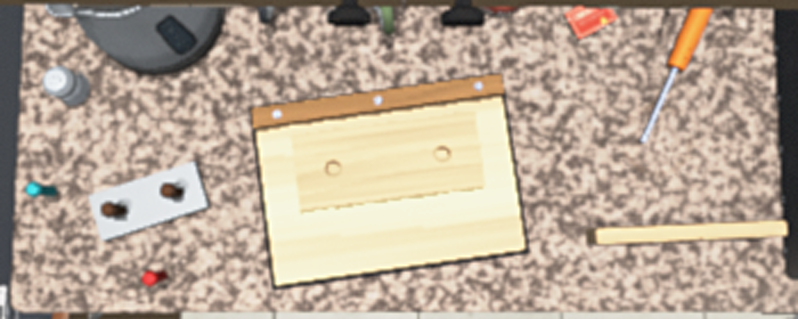

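The crop confirms it: the two brown pegs at (115,210) and (172,190) stand in the grey insert, while the turquoise peg (40,189) and red peg (152,278) are outside it. I'm moving over to the pegs.

jog_arm:
  plan:
    - [[0,0,-0.11],[0.04,-0.022,-0.003],0.06]
    - [[0,0,-0.22],[0.08,-0.045,-0.006],0.06]
    - [[0,0,-0.33],[0.12,-0.067,-0.01],0.06]
    - [[0,0,-0.44],[0.16,-0.09,-0.012],0.06]
    - [[0,0,-0.55],[0.195,-0.111,-0.015],0.06]
    - [[0,0,-0.66],[0.23,-0.13,-0.018],0.06]
    - [[0,0,-0.77],[0.265,-0.15,-0.02],0.06]
    - [[0,0,-0.88],[0.3,-0.17,-0.02],0.06]

```text
clock: 0.77
position: [0.3989, -0.37, 0.2515]
ee_rot: [0.841, 0.541, -0.0, 0.0]
ft_force: [1.0, -0.9, -0.2]
grip_width: 0.704
grasp_force: 0.0
```

```bash
cat >> h.py <<'E'
def show(o,*Ps):
    print("t",round(o["clock"],2),"pos",np.round(o["position"],4),"yaw tool y",round(np.arctan2(*R.from_quat(o["ee_rot"]).apply([0,1,0])[1::-1]),4),"q",np.round(o["joint_pos"],2),"F",np.round(o["ft_force"],1),"g",round(o["grip_width"],3),round(o["grasp_force"],1))
    for P in Ps: print(P,"->",totool(o,P).round(4))
E
python3 -c "
from workcell import *
from h import *
show(get_obs(),[.5,0,.25],[.5,.355,.22])"
```

```text
t 0.77 pos [ 0.3989 -0.37    0.2515] yaw tool y -0.4267 q [ 1.    0.17 -0.37  1.63  0.06  1.36  0.19] F [ 1.  -0.9 -0.2] g 0.704 0.0
[0.5, 0, 0.25] -> [ 0.3787 -0.0611  0.0013]
[0.5, 0.355, 0.22] -> [ 0.7018 -0.208   0.0311]
```

jog_arm:
  plan:
    - [[0,0,-0.07],[0.04,-0.006,0],0.06]
    - [[0,0,-0.14],[0.08,-0.013,0],0.06]
    - [[0,0,-0.21],[0.12,-0.02,0],0.06]
    - [[0,0,-0.28],[0.16,-0.026,0],0.06]
    - [[0,0,-0.35],[0.2,-0.032,0],0.06]
    - [[0,0,-0.42],[0.24,-0.038,0],0.06]
    - [[0,0,-0.49],[0.28,-0.045,0],0.06]
    - [[0,0,-0.56],[0.32,-0.052,0],0.06]

```text
clock: 1.43
position: [0.4845, -0.0573, 0.2511]
ee_rot: [0.659, 0.752, -0.0, 0.0]
ft_force: [1.1, -0.4, -0.6]
grip_width: 0.702
grasp_force: 0.0
```

jog_arm:
  plan:
    - [[0,0,0],[0.04,0.006,0],0.06]
    - [[0,0,0],[0.08,0.013,0],0.06]
    - [[0,0,0],[0.12,0.02,0.005],0.06]
    - [[0,0,0],[0.16,0.026,0.01],0.06]
    - [[0,0,0],[0.2,0.033,0.015],0.06]
    - [[0,0,0],[0.24,0.04,0.02],0.06]
    - [[0,0,0],[0.28,0.046,0.025],0.06]
    - [[0,0,0],[0.32,0.053,0.03],0.06]

```text
clock: 2.1
position: [0.496, 0.2665, 0.2207]
ee_rot: [0.661, 0.751, -0.0, 0.0]
ft_force: [0.7, 0.0, -0.1]
grip_width: 0.7
grasp_force: 0.0
```

jog_arm:
  plan:
    - [[0,0,0],[0.035,0.006,0],0.06]
    - [[0,0,0],[0.065,0.011,0],0.06]
    - [[0,0,0],[0.085,0.014,0],0.06]
    - [[0,0,0],[0.09,0.015,0],0.06]
    - [[0,0,0],[0.09,0.015,0],0.06]
    - [[0,0,0],[0.09,0.015,0],0.06]

```text
clock: 2.6
position: [0.4998, 0.3553, 0.2207]
ee_rot: [0.661, 0.751, -0.0, 0.0]
ft_force: [-1.3, -1.8, -1.5]
grip_width: 0.702
grasp_force: 0.0
```

```bash
python3 -c "
from workcell import *
from h import *
o=get_obs();show(o,[.491,.389,.1],[.511,.322,.1])
c=camera('wrist');cv2.imwrite('pics/w1.png',c['img'][:,:,::-1]);np.savez('w1.npz',**c)
print(proj(c,[[.491,.389,.07],[.511,.322,.07]]),c['extrinsics'].round(3))"
```

```text
t 2.6 pos [0.4998 0.3553 0.2207] yaw tool y 0.1278 q [-0.03  0.45 -0.89  1.47  0.35  1.39 -0.81] F [-1.3 -1.8 -1.5] g 0.702 0.0
[0.491, 0.389, 0.1] -> [ 0.0346 -0.0044  0.1207]
[0.511, 0.322, 0.1] -> [-0.0344  0.0069  0.1207]
[[317.70380354 152.80768998]
 [328.41044297 216.94647885]] [[ 0.992  0.122  0.037  0.489]
 [ 0.127 -0.946 -0.297  0.432]
 [-0.001  0.299 -0.954  0.363]
 [ 0.     0.     0.     1.   ]]
```

View pics/w1.png

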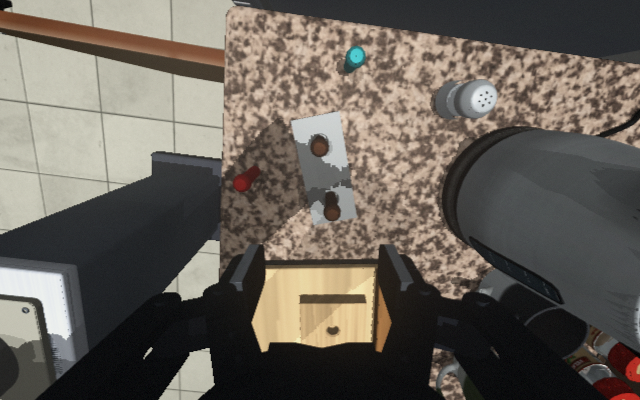

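The wrist view shows the dark pegs' knobs at (319,146) and (331,211) in the insert, with red at (245,180) and turquoise at (355,57) left outside.

```bash
python3 -c "
from workcell import *
from h import *
c=dict(np.load('w1.npz'));im=c['img'].astype(int);o=get_obs()
for (u,v) in((319,145),(331,212)):
    w=im[v-16:v+17,u-16:u+17];m=((w[...,0]-w[...,2]>12)&(w.max(2)<130)).astype(np.uint8)
    n,l,s,ce=cv2.connectedComponentsWithStats(m);k=1+s[1:,4].argmax();p=ce[k]+[u-16,v-16]
    print(s[k],p,ray(c,p,.062).round(4), ray(c,(u,v),.07).round(4))
P=ray(c,(319.5,145.5),.07)[0];Q=ray(c,(331.5,212.5),.07)[0];P[2]=Q[2]=.027;show(o,P,Q);print(np.hypot(*(P-Q)[:2]))
cv2.imwrite('pics/w1c.png',cv2.resize(c['img'][110:230,270:390,::-1],None,fx=5,fy=5,interpolation=cv2.INTER_CUBIC))
"
```

```text
[  8   8  18  20 267] [319.21722846 146.80898876] [[0.4918 0.3941 0.062 ]] [[0.4913 0.3969 0.07  ]]
[  9   0  24  33 363] [332.8953168  213.18732782] [[0.5159 0.324  0.062 ]] [[0.513 0.328 0.07 ]]
t 2.65 pos [0.5001 0.3547 0.2209] yaw tool y 0.1266 q [-0.02  0.45 -0.89  1.47  0.35  1.39 -0.81] F [ 0.  -0.4 -0.7] g 0.705 0.0
[0.49187843 0.39646173 0.027     ] -> [ 0.0427 -0.0029  0.1938]
[0.5136013  0.32747403 0.027     ] -> [-0.0285  0.01    0.1939]
0.07232694257850532
```

View pics/w1c.png

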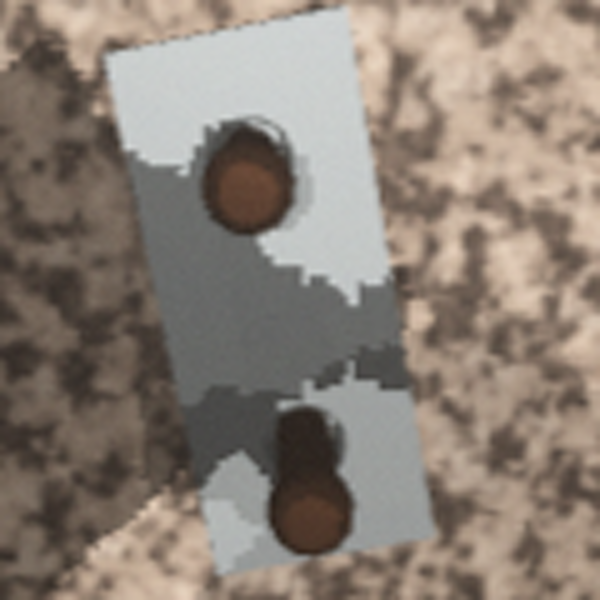

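jog_arm:
  plan:
    - [[0,0,0],[-0.02,0.007,0.03],0.06]
    - [[0,0,0],[-0.029,0.0105,0.065],0.06]
    - [[0,0,0],[-0.029,0.0105,0.1],0.06]
    - [[0,0,0],[-0.029,0.0105,0.135],0.06]
    - [[0,0,0],[-0.029,0.0105,0.165],0.06]
    - [[0,0,0],[-0.029,0.0105,0.188],0.06]
    - [[0,0,0],[-0.029,0.0105,0.194],0.06]
    - [[0,0,0],[-0.029,0.0105,0.194],0.06]
  force: 30

```text
clock: 3.32
position: [0.5136, 0.3266, 0.0259]
ee_rot: [0.661, 0.75, -0.001, -0.0]
ft_force: [0.5, 0.3, 0.2]
grip_width: 0.704
grasp_force: 0.0
```

jog_arm:
  plan:
    - [[0,0,0],[0,0,0],0.0]
    - [[0,0,0],[0,0,0],0.0]
    - [[0,0,0],[0,0,0],0.0]
    - [[0,0,0],[0,0,0],0.0]
    - [[0,0,0],[0,0,0],0.0]
    - [[0,0,0],[0,0,0],0.0]
  force: 30

```text
clock: 3.82
position: [0.5147, 0.3295, 0.0288]
ee_rot: [0.66, 0.751, 0.001, 0.001]
ft_force: [-0.0, -0.1, 6.4]
grip_width: 0.185
grasp_force: 27.6
```

jog_arm:
  plan:
    - [[0,0,0],[0,0,-0.02],0.0]
    - [[0,0,0],[0,0,-0.05],0.0]
    - [[0,0,0],[-0.015,0,-0.07],0.0]
    - [[0,0,0],[-0.05,0,-0.08],0.0]
    - [[0,0,0],[-0.09,0,-0.08],0.0]
    - [[0,0,0],[-0.13,0,-0.08],0.0]
    - [[0,0,0],[-0.17,0.001,-0.08],0.0]
    - [[0,0,0],[-0.189,0.001,-0.08],0.0]

```text
clock: 4.48
position: [0.5401, 0.1354, 0.1075]
ee_rot: [0.662, 0.749, -0.001, 0.001]
ft_force: [0.5, -0.7, -0.1]
grip_width: 0.184
grasp_force: 28.6
```

jog_arm:
  plan:
    - [[0,0,0],[0,0,0],0.0]
    - [[0,0,0],[0,0,0],0.0]

```text
clock: 4.65
position: [0.5394, 0.1401, 0.1077]
ee_rot: [0.661, 0.75, 0.0, 0.001]
ft_force: [-0.5, 0.5, 0.1]
grip_width: 0.18
grasp_force: 28.6
```

```bash
python3 -c "
from workcell import *
from h import *
o=get_obs();show(o,[.54,.142,.03])
ims=[]
for n in('wrist','scene'):
    c=camera(n);np.savez(n+'2.npz',**c)
    q=proj(c,[.54,.142,.034])[0].round().astype(int);print(n,q,proj(c,o['position']).round())
    if n=='wrist': im=c['img'][150:400,195:445]
    else: im=c['img'][q[1]-80:q[1]+45,q[0]-62:q[0]+63];print(q-[62,80])
    ims.append(cv2.resize(im,(399,399),interpolation=cv2.INTER_CUBIC))
cv2.imwrite('pics/h2.png',np.hstack(ims)[:,:,::-1])"
```

```text
t 4.65 pos [0.5394 0.1401 0.1077] yaw tool y 0.1253 q [ 0.36  0.42 -0.84  1.75  0.34  1.13 -0.46] F [-0.5  0.5  0.1] g 0.18 28.6
[0.54, 0.142, 0.03] -> [0.0018 0.0008 0.0777]
wrist [323 209] [[323. 256.]]
scene [327 231] [[329. 207.]]
[265 151]
```

View pics/h2.png

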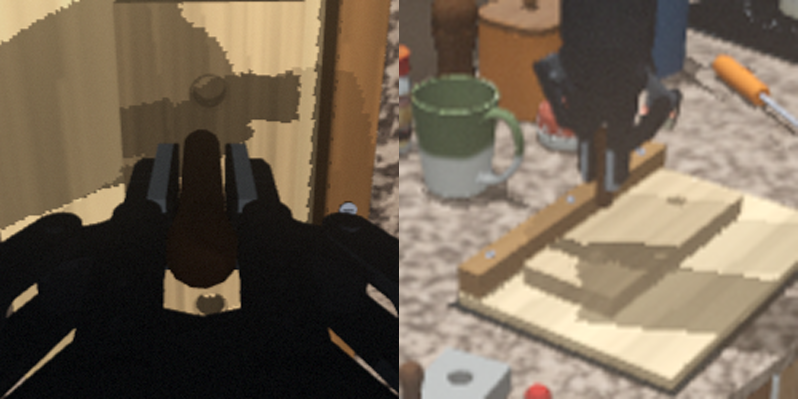

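The peg is held upright: foot tip at crop (202,131), which is full (322,232). The hole is at crop (209,90), full (326,206).

```bash
python3 -c "
from workcell import *
from h import *
o=get_obs();c=dict(np.load('wrist2.npz'));im=c['img'].astype(int)
# hole: dark/edge blob
g=cv2.cvtColor(c['img'],cv2.COLOR_RGB2GRAY);w=cv2.resize(g[192:222,308:344],None,fx=8,fy=8,interpolation=cv2.INTER_CUBIC)
ci=cv2.HoughCircles(w,cv2.HOUGH_GRADIENT,1.5,60,param1=60,param2=15,minRadius=55,maxRadius=100)
print(None if ci is None else (ci[0][:3]/8+[308,192,0]).round(1).tolist())
H=ray(c,(326,206.5),.034)[0];print('hole',H.round(4))
for z in(.08,.085):
    f=ray(c,(321.6,231.5),z)[0];print('far foot rim',z,f.round(4),'tool',totool(o,f).round(4))
t=proj(c,[H+[.00825*np.cos(a),.00825*np.sin(a),0] for a in np.linspace(0,6.28,9)]);print(t.min(0),t.max(0))
m=(im.max(2)<90)&(im[...,0]-im[...,2]>8)
for v in range(228,262,4):
    u=np.where(m[v,300:345])[0]+300;print(v,u.min() if len(u) else 0,u.max() if len(u) else 0,end=' | ')
show(o,H)
"
```

```text
None
hole [0.542  0.1441 0.034 ]
far foot rim 0.08 [0.5386 0.1425 0.08  ] tool [-0.0003 -0.0002  0.0277]
far foot rim 0.085 [0.5383 0.1447 0.085 ] tool [ 0.0019 -0.0002  0.0227]
[315.58313866 196.53288174] [336.39056369 216.25363342]
228 300 344 | 232 300 344 | 236 300 344 | 240 304 338 | 244 306 338 | 248 304 339 | 252 305 337 | 256 305 338 | 260 305 340 | t 4.75 pos [0.5387 0.1428 0.1077] yaw tool y 0.1295 q [ 0.36  0.42 -0.85  1.75  0.34  1.13 -0.46] F [ 0.2  1.5 -0.2] g 0.181 28.6
[0.54197349 0.14408681 0.034     ] -> [0.0008 0.0033 0.0737]
```

```bash
cat > foot.py <<'E'
from workcell import *
from h import *
c=camera('wrist');o=get_obs();np.savez('wl.npz',**c);im=c['img'].astype(int)
g=im.sum(2)/3
# held peg dark tip, scanning the centre columns upward from the fingers
tp=proj(c,o['position']+[0,0,0])[0];print('tcp px',tp.round(1))
for u in range(316,330,2): print(u,g[204:250:2,u].astype(int).tolist())
print('hole rows');
for v in range(190,224,2): print(v,g[v,306:348:2].astype(int).tolist())
s=camera('scene');gs=s['img'].astype(int)
print('scene');
for v in range(204,224): print(v,[tuple(x) for x in gs[v,320:340:2].tolist()][2:8])
show(o)
E
python3 foot.py; python3 -c "
from h import *
c=dict(np.load('scene2.npz'))
for z in(.08,.085,.09,.095):print(z,ray(c,(329,214.5),z).round(4))"
```

```text
tcp px [322.4 255.3]
316 [75, 69, 66, 53, 55, 57, 60, 61, 62, 62, 61, 61, 63, 66, 42, 28, 25, 21, 26, 25, 23, 22, 23]
318 [60, 70, 68, 62, 52, 53, 49, 60, 60, 64, 65, 64, 64, 64, 29, 26, 25, 28, 27, 28, 24, 26, 20]
320 [68, 66, 66, 67, 64, 53, 51, 53, 62, 64, 63, 65, 66, 64, 30, 25, 24, 26, 25, 27, 22, 25, 24]
322 [71, 66, 69, 68, 66, 55, 50, 51, 61, 62, 65, 62, 64, 61, 28, 23, 24, 25, 23, 23, 25, 21, 23]
324 [69, 67, 69, 68, 67, 62, 52, 52, 55, 60, 64, 62, 62, 64, 30, 26, 25, 25, 24, 25, 24, 23, 21]
326 [69, 67, 66, 69, 66, 63, 51, 53, 51, 61, 62, 62, 63, 65, 44, 23, 28, 24, 22, 25, 25, 24, 24]
328 [67, 65, 65, 64, 63, 58, 51, 52, 55, 62, 64, 63, 63, 60, 64, 31, 27, 27, 25, 27, 27, 25, 26]
hole rows
190 [91, 93, 94, 90, 91, 89, 88, 90, 88, 86, 91, 98, 100, 100, 101, 97, 96, 176, 179, 180, 178]
192 [93, 93, 93, 91, 86, 87, 87, 89, 88, 88, 92, 98, 97, 102, 103, 97, 94, 95, 179, 180, 180]
194 [89, 92, 92, 93, 87, 87, 89, 91, 86, 85, 90, 97, 99, 100, 101, 96, 94, 95, 179, 179, 160]
196 [91, 93, 96, 90, 88, 86, 91, 89, 86, 85, 92, 99, 99, 102, 102, 96, 96, 99, 102, 101, 92]
198 [89, 92, 
[... 2690 characters left out ...]
55), (212, 192, 158)]
220 [(214, 194, 159), (218, 197, 162), (210, 190, 156), (209, 188, 154), (211, 191, 156), (216, 196, 161)]
221 [(219, 199, 165), (211, 191, 156), (208, 188, 153), (212, 192, 157), (214, 193, 158), (218, 198, 162)]
222 [(215, 193, 160), (208, 188, 154), (212, 192, 156), (213, 193, 159), (216, 196, 162), (219, 199, 164)]
223 [(210, 189, 154), (211, 190, 155), (214, 194, 159), (216, 196, 162), (219, 199, 165), (219, 199, 164)]
t 4.8 pos [0.5386 0.1431 0.1075] yaw tool y 0.1303 q [ 0.36  0.42 -0.85  1.75  0.34  1.13 -0.46] F [-0.9  0.6  0.4] g 0.183 28.6
0.08 [[0.5451 0.131  0.08  ]]
0.085 [[0.5392 0.1379 0.085 ]]
0.09 [[0.5332 0.1448 0.09  ]]
0.095 [[0.5273 0.1517 0.095 ]]
```

jog_arm:
  plan:
    - [[0,0,0],[0.005,0.003,0.015],0.0]
    - [[0,0,0],[0.005,0.003,0.03],0.0]
    - [[0,0,0],[0.005,0.003,0.042],0.0]
    - [[0,0,0],[0.005,0.003,0.045],0.0]
    - [[0,0,0],[0.005,0.003,0.045],0.0]
    - [[0,0,0],[0.005,0.003,0.045],0.0]

```text
clock: 5.35
position: [0.5413, 0.1471, 0.0625]
ee_rot: [0.66, 0.751, 0.0, -0.0]
ft_force: [0.3, 0.3, -0.3]
grip_width: 0.181
grasp_force: 28.6
```

```bash
python3 -c "
from workcell import *
from h import *
o=get_obs();show(o)
c=camera('wrist');s=camera('scene');np.savez('w3.npz',**c);np.savez('s3.npz',**s)
a=cv2.resize(c['img'][170:295,260:385],(400,400),interpolation=cv2.INTER_CUBIC)
q=proj(s,[.541,.143,.034])[0].round().astype(int);print(q-25)
b=cv2.resize(s['img'][q[1]-25:q[1]+25,q[0]-25:q[0]+25],(400,400),interpolation=cv2.INTER_CUBIC)
print(proj(c,o['position']))
cv2.imwrite('pics/h3.png',cv2.convertScaleAbs(np.hstack([a,b])[:,:,::-1],alpha=1.6,beta=10))"
```

```text
t 5.35 pos [0.5413 0.1471 0.0625] yaw tool y 0.1286 q [ 0.32  0.48 -0.81  1.78  0.4   1.05 -0.51] F [ 0.3  0.3 -0.3] g 0.181 28.6
[302 206]
[[322.58131082 256.03752303]]
```

View pics/h3.png

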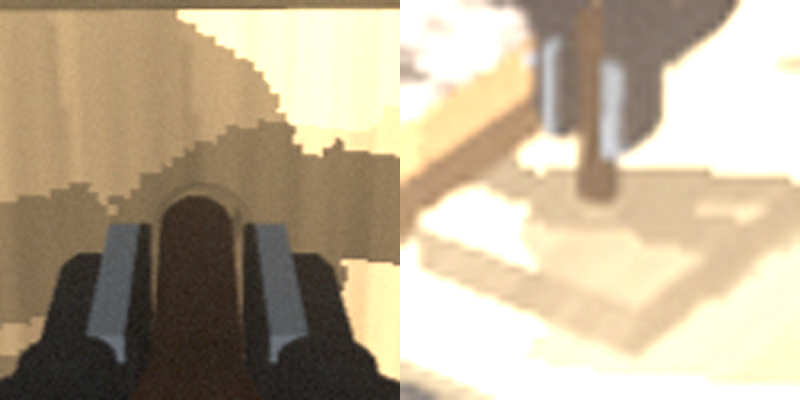

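The foot hangs just above the hole: foot rim top at crop (197,196), hole rim at (200,184), so it is nearly aligned laterally.

```bash
python3 -c "
from h import *
c=dict(np.load('w3.npz'));f=lambda u,v:(260+u/3.2,170+v/3.2)
o=dict(position=np.array([.5413,.1471,.0625]),ee_rot=[.6608,.7506,0,0])
for r in (.0085,.0095): print('hole ctr tool x',totool(o,ray(c,f(200,184),.034)[0]).round(4)[:2]-[r,0])
for z in(.04,.0435,.047): print('foot ctr',z,totool(o,ray(c,f(197.5,196),z)[0]).round(4)[:2]-[.0065,0])
"
```

```text
hole ctr tool x [-0.0036  0.0001]
hole ctr tool x [-0.0046  0.0001]
foot ctr 0.04 [-0.0016 -0.0004]
foot ctr 0.0435 [ 0.     -0.0005]
foot ctr 0.047 [ 0.0015 -0.0005]
```

jog_arm:
  plan:
    - [[0,0,0],[-0.0025,0.0005,0],0.0]
    - [[0,0,0],[-0.0025,0.0005,0.002],0.0]
    - [[0,0,0],[-0.0025,0.0005,0.004],0.0]
    - [[0,0,0],[-0.0025,0.0005,0.006],0.0]
    - [[0,0,0],[-0.0025,0.0005,0.008],0.0]
    - [[0,0,0],[-0.0025,0.0005,0.009],0.0]
    - [[0,0,0],[-0.0025,0.0005,0.009],0.0]

```text
clock: 6.03
position: [0.5419, 0.1442, 0.0528]
ee_rot: [0.66, 0.751, -0.0, -0.0]
ft_force: [-0.4, 0.5, 0.2]
grip_width: 0.182
grasp_force: 28.6
```

jog_arm:
  plan:
    - [[0,0,0],[0,0,0.0015],0.0]
    - [[0,0,0],[0,0,0.003],0.0]
    - [[0,0,0],[0,0,0.0045],0.0]
    - [[0,0,0],[0,0,0.006],0.0]
    - [[0,0,0],[0,0,0.006],0.0]

```text
clock: 6.45
position: [0.5419, 0.1442, 0.0468]
ee_rot: [0.66, 0.751, -0.0, -0.0]
ft_force: [-0.7, 0.3, -0.9]
grip_width: 0.182
grasp_force: 28.6
```

jog_arm:
  plan:
    - [[0,0,0],[0,0,0.002],0.0]
    - [[0,0,0],[0,0,0.0035],0.0]
    - [[0,0,0],[0,0,0.005],0.0]
    - [[0,0,0],[0,0,0.005],0.0]
    - [[0,0,0],[0,0,0.005],0.0]

```text
clock: 6.87
position: [0.542, 0.1442, 0.042]
ee_rot: [0.66, 0.751, -0.0, -0.0]
ft_force: [0.5, 0.4, 0.3]
grip_width: 0.182
grasp_force: 28.6
```

jog_arm:
  plan:
    - [[0,0,0],[0,0,0.001],0.0]
    - [[0,0,0],[0,0,0.002],0.0]
    - [[0,0,0],[0,0,0.002],0.0]

```text
clock: 7.12
position: [0.5427, 0.1446, 0.0408]
ee_rot: [0.66, 0.751, 0.001, 0.0]
ft_force: [-0.6, -0.7, 4.9]
grip_width: 0.185
grasp_force: 28.0
```

jog_arm:
  plan:
    - [[0,0,0],[0,0,0],0.05]
    - [[0,0,0],[0,0,0],0.05]
    - [[0,0,0],[0,0,0],0.05]
    - [[0,0,0],[0,0,-0.02],0.05]
    - [[0,0,0],[0,0,-0.05],0.05]
    - [[0,0,0],[0,0,-0.085],0.05]
    - [[0,0,0],[0,0,-0.11],0.05]
    - [[0,0,0],[0.02,-0.002,-0.115],0.05]

```text
clock: 7.78
position: [0.5407, 0.161, 0.1593]
ee_rot: [0.662, 0.749, 0.002, 0.002]
ft_force: [1.6, 0.1, -0.4]
grip_width: 0.582
grasp_force: 0.0
```

jog_arm:
  plan:
    - [[0,0,0],[0.04,-0.003,0],0.06]
    - [[0,0,0],[0.08,-0.006,0],0.06]
    - [[0,0,0],[0.12,-0.009,0],0.06]
    - [[0,0,0],[0.16,-0.012,0],0.06]
    - [[0,0,0],[0.2,-0.015,0],0.06]
    - [[0,0,0],[0.225,-0.016,0],0.06]
    - [[0,0,0],[0.2325,-0.017,0],0.06]
    - [[0,0,0],[0.2325,-0.017,0],0.06]

```text
clock: 8.45
position: [0.4891, 0.3949, 0.1548]
ee_rot: [0.659, 0.752, -0.0, -0.001]
ft_force: [-0.6, -0.9, 0.2]
grip_width: 0.704
grasp_force: 0.0
```

```bash
python3 -c "
from workcell import *
from h import *
o=get_obs();show(o,[.4917,.3945,.026])
c=camera('wrist');np.savez('w4.npz',**c)
s=camera('scene');np.savez('s4.npz',**s)
a=cv2.resize(c['img'][150:400,195:445],(400,400),interpolation=cv2.INTER_CUBIC)
b=cv2.resize(s['img'][190:290,255:355],(400,400),interpolation=cv2.INTER_CUBIC)
cv2.imwrite('pics/h4.png',np.hstack([a,b])[:,:,::-1])
T=np.array([[.542,.1435,.018],[.542,.1435,.090]]);print(proj(s,T))"
```

```text
t 8.45 pos [0.4891 0.3949 0.1548] yaw tool y 0.1323 q [-0.11  0.54 -0.88  1.51  0.42  1.29 -0.9 ] F [-0.6 -0.9  0.2] g 0.704 0.0
[0.4917, 0.3945, 0.026] -> [-0.0009  0.0027  0.1288]
[[326.22235996 236.31202478]
 [326.85287571 213.2246637 ]]
```

View pics/h4.png

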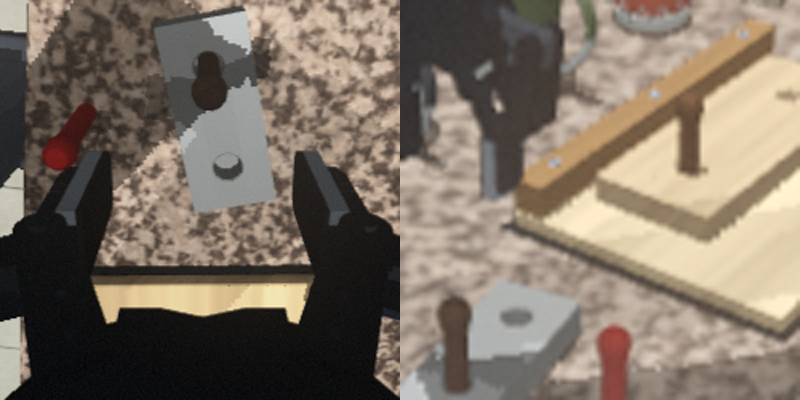

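Peg 1 stands home: its knob top is at scene v≈214, against a predicted 213. Peg a's knob is at wrist crop (208,93), full (325,208).

```bash
python3 -c "
from workcell import *
from h import *
o=get_obs();c=dict(np.load('w4.npz'))
P=ray(c,(195+208*.625,150+93*.625),.068)[0];P[2]=.026;show(o,P);print(P)"
```

```text
t 8.55 pos [0.4914 0.3913 0.1547] yaw tool y 0.1275 q [-0.1   0.54 -0.88  1.51  0.42  1.29 -0.9 ] F [-0.1 -1.4 -0.3] g 0.702 0.0
[0.491654   0.39308494 0.026     ] -> [0.0019 0.0005 0.1287]
[0.491654   0.39308494 0.026     ]
```

jog_arm:
  plan:
    - [[0,0,0],[0.001,0,0.03],0.06]
    - [[0,0,0],[0.001,0,0.065],0.06]
    - [[0,0,0],[0.001,0,0.1],0.06]
    - [[0,0,0],[0.001,0,0.122],0.06]
    - [[0,0,0],[0.001,0,0.128],0.06]
    - [[0,0,0],[0.001,0,0.128],0.06]

```text
clock: 9.05
position: [0.4912, 0.3907, 0.0257]
ee_rot: [0.661, 0.75, -0.002, 0.0]
ft_force: [-0.2, -0.3, 0.6]
grip_width: 0.704
grasp_force: 0.0
```

jog_arm:
  plan:
    - [[0,0,0],[0,0,0],0.0]
    - [[0,0,0],[0,0,0],0.0]
    - [[0,0,0],[0,0,0],0.0]
    - [[0,0,0],[0,0,0],0.0]
    - [[0,0,0],[0,0,0],0.0]
    - [[0,0,0],[0,0,0],0.0]
  force: 30

```text
clock: 9.55
position: [0.4917, 0.3941, 0.0287]
ee_rot: [0.66, 0.751, 0.001, 0.0]
ft_force: [-0.3, -0.6, 6.7]
grip_width: 0.18
grasp_force: 27.6
```

jog_arm:
  plan:
    - [[0,0,0],[0,0,-0.03],0.0]
    - [[0,0,0],[0,0,-0.065],0.0]
    - [[0,0,0],[-0.01,0,-0.1],0.0]
    - [[0,0,0],[-0.04,0.002,-0.125],0.0]
    - [[0,0,0],[-0.08,0.004,-0.13],0.0]
    - [[0,0,0],[-0.12,0.006,-0.13],0.0]
    - [[0,0,0],[-0.16,0.008,-0.13],0.0]
    - [[0,0,0],[-0.2,0.01,-0.13],0.0]

```text
clock: 10.22
position: [0.5264, 0.1944, 0.1578]
ee_rot: [0.66, 0.751, 0.0, 0.001]
ft_force: [1.0, -0.2, -0.5]
grip_width: 0.182
grasp_force: 28.7
```

jog_arm:
  plan:
    - [[0,0,0],[-0.04,0.002,0],0.0]
    - [[0,0,0],[-0.08,0.004,0],0.0]
    - [[0,0,0],[-0.12,0.006,0],0.0]
    - [[0,0,0],[-0.16,0.008,0],0.0]
    - [[0,0,0],[-0.182,0.0084,0.005],0.0]
    - [[0,0,0],[-0.1845,0.0084,0.03],0.0]
    - [[0,0,0],[-0.1845,0.0084,0.06],0.0]
    - [[0,0,0],[-0.1845,0.0084,0.09],0.0]

```text
clock: 10.88
position: [0.5588, 0.0134, 0.067]
ee_rot: [0.661, 0.75, 0.001, 0.001]
ft_force: [0.7, -1.1, -0.6]
grip_width: 0.183
grasp_force: 28.7
```

jog_arm:
  plan:
    - [[0,0,0],[0,0,0],0.0]
    - [[0,0,0],[0,0,0],0.0]
    - [[0,0,0],[0,0,0],0.0]

```text
clock: 11.13
position: [0.5591, 0.0148, 0.069]
ee_rot: [0.66, 0.751, 0.001, 0.001]
ft_force: [0.4, 0.1, 0.8]
grip_width: 0.181
grasp_force: 28.7
```

```bash
python3 -c "
from workcell import *
from h import *
o=get_obs();show(o,[.559,.0153,.0407])
c=camera('wrist');np.savez('w5.npz',**c)
a=cv2.resize(c['img'][170:295,260:385],(500,500),interpolation=cv2.INTER_CUBIC)
cv2.imwrite('pics/h5.png',cv2.convertScaleAbs(a[:,:,::-1],alpha=1.6,beta=10))"
```

```text
t 11.13 pos [0.5591 0.0148 0.069 ] yaw tool y 0.1286 q [ 0.54  0.46 -0.79  1.78  0.37  1.05 -0.25] F [0.4 0.1 0.8] g 0.181 28.7
[0.559, 0.0153, 0.0407] -> [ 0.0005 -0.0001  0.0283]
```

View pics/h5.png

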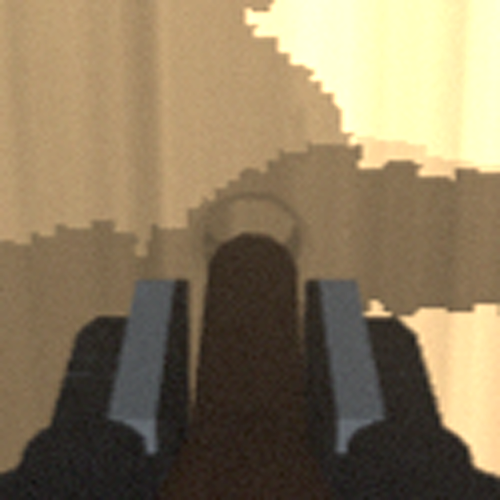

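The foot's top is at (252,233) and the hole's ring spans 202–302 with its top at 193, so it is laterally aligned.

```bash
python3 -c "
from h import *
c=dict(np.load('w5.npz'));f=lambda u,v:(260+u/4,170+v/4)
o=dict(position=np.array([.5591,.0148,.069]),ee_rot=[.6608,.7506,0,0])
for r in (.0085,.0095): print('hole',totool(o,ray(c,f(252,193),.034)[0]).round(4)[:2]-[r,0])
for z in(.0463,): print('foot',z,totool(o,ray(c,f(252,233),z)[0]).round(4)[:2]-[.0065,0])
"
```

```text
hole [1.e-04 5.e-04]
hole [-0.0009  0.0005]
foot 0.0463 [0.0003 0.0004]
```

jog_arm:
  plan:
    - [[0,0,0],[-0.0005,0,0.004],0.0]
    - [[0,0,0],[-0.0005,0,0.008],0.0]
    - [[0,0,0],[-0.0005,0,0.011],0.0]
    - [[0,0,0],[-0.0005,0,0.013],0.0]
    - [[0,0,0],[-0.0005,0,0.015],0.0]
    - [[0,0,0],[-0.0005,0,0.017],0.0]
    - [[0,0,0],[-0.0005,0,0.017],0.0]

```text
clock: 11.77
position: [0.5581, 0.0137, 0.0497]
ee_rot: [0.66, 0.751, -0.0, -0.0]
ft_force: [0.5, -0.3, -0.0]
grip_width: 0.184
grasp_force: 28.8
```

jog_arm:
  plan:
    - [[0,0,0],[0,0,0.002],0.0]
    - [[0,0,0],[0,0,0.004],0.0]
    - [[0,0,0],[0,0,0.006],0.0]
    - [[0,0,0],[0,0,0.0075],0.0]
    - [[0,0,0],[0,0,0.0085],0.0]
    - [[0,0,0],[0,0,0.0095],0.0]
    - [[0,0,0],[0,0,0.0095],0.0]

```text
clock: 12.35
position: [0.5586, 0.0139, 0.0409]
ee_rot: [0.66, 0.751, 0.0, 0.0]
ft_force: [-0.2, 0.2, 2.1]
grip_width: 0.183
grasp_force: 28.4
```

jog_arm:
  plan:
    - [[0,0,0],[0,0,0],0.05]
    - [[0,0,0],[0,0,0],0.05]
    - [[0,0,0],[0,0,0],0.05]
    - [[0,0,0],[0,0,-0.02],0.05]
    - [[0,0,0],[0,0,-0.05],0.05]
    - [[0,0,0],[0,0,-0.085],0.05]
    - [[0,0,0],[0,0,-0.12],0.05]
    - [[0,0,0],[-0.02,-0.01,-0.15],0.05]

```text
clock: 13.02
position: [0.5514, -0.0029, 0.1932]
ee_rot: [0.658, 0.753, 0.002, -0.0]
ft_force: [0.6, 1.1, 0.2]
grip_width: 0.586
grasp_force: 0.0
```

jog_arm:
  plan:
    - [[0,0,0.02],[-0.037,-0.015,0],0.05]
    - [[0,0,0.04],[-0.074,-0.032,0],0.05]
    - [[0,0,0.06],[-0.11,-0.05,0],0.05]
    - [[0,0,0.08],[-0.147,-0.068,0],0.05]
    - [[0,0,0.088],[-0.183,-0.085,0],0.05]
    - [[0,0,0.088],[-0.218,-0.1,0],0.05]
    - [[0,0,0.088],[-0.245,-0.112,0],0.05]
    - [[0,0,0.088],[-0.249,-0.115,0],0.05]

```text
clock: 13.68
position: [0.4658, -0.2753, 0.1902]
ee_rot: [0.696, 0.718, -0.001, 0.0]
ft_force: [-0.1, -0.9, 0.7]
grip_width: 0.585
grasp_force: 0.0
```

jog_arm:
  plan:
    - [[0,0,0],[0,0,0],0.05]
    - [[0,0,0],[0,0,0],0.05]

```text
clock: 13.85
position: [0.4689, -0.2681, 0.1906]
ee_rot: [0.693, 0.721, 0.0, -0.0]
ft_force: [0.3, 0.8, 0.2]
grip_width: 0.586
grasp_force: 0.0
```

```bash
python3 -c "
from workcell import *
from h import *
o=get_obs();show(o,[.469,-.269,.03])
def run(n,hi,lo):
    c=camera(n);np.savez(n+'6.npz',**c);im=c['img']
    lab=cv2.cvtColor(im,cv2.COLOR_RGB2LAB).astype(int)
    m=((lab[...,2]>143)&(lab[...,0]>130)).astype(np.uint8)
    k,l,s,ce=cv2.connectedComponentsWithStats(m)
    for i in range(1,k):
        if s[i,4]>150:
            b=cv2.boxPoints(cv2.minAreaRect(np.argwhere(l==i)[:,::-1].astype(np.float32)));print(n,s[i],b.round(1).tolist(),ray(c,b,.06)[:,:2].round(4).tolist())
    return c
run('wrist',0,0);c=run('top',0,0)
# pegs and backboard check from top
print(proj(c,[[.542,.143,.08],[.5586,.0137,.08]]).round(1))
"
```

```text
t 13.85 pos [ 0.4689 -0.2681  0.1906] yaw tool y 0.0403 q [ 1.04  0.24 -0.69  1.71  0.16  1.25  0.35] F [0.3 0.8 0.2] g 0.586 0.0
[0.469, -0.269, 0.03] -> [-1.000e-03  1.000e-04  1.606e-01]
wrist [557  68  42  59 396] [[555.0, 75.19999694824219], [589.2999877929688, 67.5], [600.7999877929688, 118.5999984741211], [566.5999755859375, 126.30000305175781]] [[0.6668, -0.1552], [0.6946, -0.1479], [0.7185, -0.1895], [0.6894, -0.1975]]
wrist [ 311   72   20   90 1647] [[311.0, 72.0], [330.0, 72.0], [330.0, 161.0], [311.0, 161.0]] [[0.4548, -0.1612], [0.4713, -0.1605], [0.4751, -0.238], [0.4572, -0.2387]]
wrist [578  75  13  34 228] [[576.9000244140625, 76.19999694824219], [584.9000244140625, 74.30000305175781], [592.2000122070312, 106.5999984741211], [584.2000122070312, 108.4000015258789]] [[0.686, -0.1552], [0.6925, -0.1535], [0.7074, -0.1796], [0.7007, -0.1814]]
wrist [ 497  186   75   49 1220] [[495.5, 199.8000030517578], [503.6000061035156, 184.89999389648438], [572.9000244140625, 222.60000610351562], [564.7999877929688, 237.5]] [[0.64, -0.2699], [0.6445, -0.2545], [0.7233, -0.2906], [0.
[... 692 characters left out ...]
4844, 207.1999969482422], [374.5, 191.39999389648438], [385.6000061035156, 269.5], [275.0, 285.29998779296875]] [[0.6094, 0.2391], [0.6529, -0.0537], [0.4474, -0.0805], [0.4062, 0.2064]]
top [416 258  35   9 263] [[415.70001220703125, 259.20001220703125], [449.8999938964844, 257.70001220703125], [450.20001220703125, 265.6000061035156], [416.0, 267.1000061035156]] [[0.4743, -0.1594], [0.4784, -0.2491], [0.4579, -0.2493], [0.4538, -0.1599]]
top [175 297  10 103 255] [[173.5, 398.8999938964844], [181.39999389648438, 296.79998779296875], [184.39999389648438, 297.0], [176.5, 399.1000061035156]] [[0.1253, 0.4557], [0.3763, 0.4466], [0.3758, 0.4389], [0.1247, 0.4482]]
[[299.7 232.4]
 [349.8 226.1]]
```

jog_arm:
  plan:
    - [[0,0,0],[-0.001,-0.0005,0.03],0.05]
    - [[0,0,0],[-0.001,-0.0005,0.065],0.05]
    - [[0,0,0],[-0.001,-0.0005,0.1],0.05]
    - [[0,0,0],[-0.001,-0.0005,0.13],0.05]
    - [[0,0,0],[-0.001,-0.0005,0.15],0.05]
    - [[0,0,0],[-0.001,-0.0005,0.158],0.05]
    - [[0,0,0],[-0.001,-0.0005,0.158],0.05]
    - [[0,0,0],[-0.001,-0.0005,0.158],0.05]

```text
clock: 14.62
position: [0.4691, -0.2693, 0.0336]
ee_rot: [0.692, 0.722, 0.0, 0.0]
ft_force: [0.2, 0.2, 0.2]
grip_width: 0.589
grasp_force: 0.0
```

jog_arm:
  plan:
    - [[0,0,0],[0,0,0],0.0]
    - [[0,0,0],[0,0,0],0.0]
    - [[0,0,0],[0,0,0],0.0]
    - [[0,0,0],[0,0,0],0.0]
    - [[0,0,0],[0,0,0],0.0]
    - [[0,0,0],[0,0,0],0.0]
  force: 40

```text
clock: 15.12
position: [0.4692, -0.2705, 0.0341]
ee_rot: [0.693, 0.721, 0.0, 0.001]
ft_force: [-0.5, 0.6, 7.7]
grip_width: 0.202
grasp_force: 40.9
```

```bash
python3 -c "
from workcell import *
from h import *
show(get_obs())
# backboard near edge / corners from top & scene, fence face
c=dict(np.load('top6.npz'));print(c['img'].shape)
hx,hy=ray(c,[(301,233.5)],.034)[0][:2],0
c=camera('top');np.savez('top7.npz',**c);im=c['img'];g=cv2.cvtColor(im,cv2.COLOR_RGB2LAB).astype(int)
for u in (295,310,325,340,355): print(u,[tuple(x) for x in im[236:262,u].tolist()][::2])
cv2.imwrite('pics/top7.png',im[:,:,::-1])
"
```

```text
t 15.12 pos [ 0.4692 -0.2705  0.0341] yaw tool y 0.04 q [ 0.98  0.43 -0.64  1.86  0.31  0.95  0.25] F [-0.5  0.6  7.7] g 0.202 40.9
(400, 640, 3)
295 [(242, 225, 179), (243, 227, 184), (243, 228, 184), (245, 233, 192), (244, 231, 189), (243, 229, 185), (245, 234, 193), (244, 231, 187), (246, 245, 217), (246, 245, 223), (246, 245, 220), (246, 244, 218), (246, 244, 219)]
310 [(244, 230, 186), (243, 229, 186), (241, 225, 181), (245, 233, 191), (244, 230, 188), (244, 231, 188), (246, 233, 191), (245, 242, 208), (246, 246, 224), (246, 245, 220), (246, 244, 218), (246, 244, 220), (246, 243, 216)]
325 [(242, 228, 183), (243, 228, 184), (245, 234, 193), (245, 232, 190), (243, 230, 186), (245, 233, 189), (245, 242, 209), (246, 246, 224), (246, 245, 221), (246, 245, 221), (246, 245, 221), (246, 244, 217), (246, 242, 213)]
340 [(244, 230, 187), (245, 233, 190), (245, 234, 194), (244, 231, 187), (245, 231, 188), (231, 220, 172), (247, 246, 225), (246, 245, 220), (246, 245, 222), (246, 245, 221), (246, 244, 217), (246, 243, 215), (245, 235, 197)]
355 [(244, 231, 188), (245, 233, 192), (245, 233, 190), (244, 230, 187), (246, 245, 218), (246, 246, 224), (246, 245, 223), (246, 245, 224), (246, 245, 221), (246, 244, 217), (246, 244, 217), (245, 237, 199), (244, 234, 195)]
```

```bash
python3 -c "
from h import *
c=dict(np.load('top7.npz'));im=c['img'].astype(int)
E=[(295,251.7),(310,250),(325,248),(340,246),(355,244)]
P=ray(c,E,.033);print(P[:,:2].round(4).tolist());k=np.polyfit(P[:,1],P[:,0],1);print('edge yaw',-k[0],'x at y=.0726',np.polyval(k,.0726))
# backboard ends along rows through middle: scan horizontally
for v in (232,238): print(v,[(u,im[v,u].tolist()) for u in list(range(284,296))+list(range(362,372))])
# fence near edge
for u in (275,300,325,350,372):
    col=im[190:220,u];print(u,[int(x[2]) for x in col])
"
```

```text
[[0.4931, 0.1572], [0.4977, 0.1172], [0.5032, 0.0771], [0.5087, 0.0369], [0.5141, -0.0033]]
edge yaw 0.1321304771626895 x at y=.0726 0.5039487409789417
232 [(284, [245, 233, 193]), (285, [245, 232, 191]), (286, [245, 233, 190]), (287, [245, 234, 192]), (288, [245, 234, 193]), (289, [245, 235, 195]), (290, [245, 235, 195]), (291, [246, 236, 196]), (292, [246, 237, 198]), (293, [246, 237, 197]), (294, [247, 239, 200]), (295, [250, 236, 189]), (362, [243, 227, 182]), (363, [243, 228, 184]), (364, [243, 227, 182]), (365, [243, 228, 184]), (366, [244, 233, 191]), (367, [246, 243, 216]), (368, [246, 244, 218]), (369, [246, 244, 217]), (370, [246, 244, 217]), (371, [246, 243, 216])]
238 [(284, [245, 236, 196]), (285, [241, 225, 178]), (286, [238, 219, 171]), (287, [239, 221, 175]), (288, [239, 221, 174]), (289, [240, 223, 177]), (290, [240, 222, 177]), (291, [241, 223, 177]), (292, [241, 224, 179]), (293, [242, 225, 181]), (294, [241, 225, 180]), (295, [243, 227, 184]), (362, [244, 232, 189]), (363, [245, 232, 189]), (364, [244, 232, 189]), (365, [244, 232, 188]), (366, [245, 234, 192]), (3
[... 162 characters left out ...]
 177, 181, 162, 162, 177, 183, 156, 97, 86, 98, 175, 255, 255, 209, 125, 96, 83, 80, 141, 198, 206, 203]
300 [140, 154, 151, 138, 126, 146, 165, 149, 138, 138, 146, 168, 118, 94, 92, 98, 99, 99, 103, 103, 94, 60, 119, 199, 205, 199, 195, 191, 196, 196]
325 [202, 192, 176, 145, 136, 166, 187, 179, 125, 99, 100, 100, 100, 99, 98, 100, 99, 82, 76, 138, 194, 200, 195, 187, 189, 196, 196, 184, 173, 179]
350 [161, 150, 154, 165, 164, 109, 98, 101, 95, 98, 99, 102, 107, 96, 65, 93, 152, 192, 200, 198, 186, 185, 193, 190, 183, 180, 184, 182, 181, 182]
372 [160, 153, 107, 96, 101, 99, 103, 104, 103, 100, 90, 63, 117, 191, 202, 196, 199, 205, 213, 216, 216, 217, 217, 217, 216, 217, 217, 217, 216, 216]
```

jog_arm:
  plan:
    - [[0,0,0],[0,0,-0.02],0.0]
    - [[0,0,0],[0,0,-0.045],0.0]
    - [[0,0,0],[0.01,0,-0.08],0.0]
    - [[0,0,0],[0.035,0,-0.11],0.0]
    - [[0,0,-0.02],[0.075,0,-0.12],0.0]
    - [[0,0,-0.04],[0.115,0,-0.12],0.0]
    - [[0,0,-0.06],[0.155,0,-0.12],0.0]
    - [[0,0,-0.088],[0.195,0,-0.12],0.0]

```text
clock: 15.83
position: [0.46, -0.0736, 0.1533]
ee_rot: [0.66, 0.751, -0.0, 0.001]
ft_force: [0.7, 0.2, -1.5]
grip_width: 0.202
grasp_force: 39.7
```

```bash
python3 -c "
from workcell import *
from h import *
show(get_obs(),[.488,.0698,.048])"
```

```text
t 15.83 pos [ 0.46   -0.0736  0.1533] yaw tool y 0.1283 q [ 0.88  0.11 -0.85  1.93  0.09  1.14  0.12] F [ 0.7  0.2 -1.5] g 0.202 39.7
[0.488, 0.0698, 0.048] -> [0.1388 0.0461 0.1051]
```

jog_arm:
  plan:
    - [[0,0,-0.003],[0.037,0.012,0],0.0]
    - [[0,0,-0.003],[0.075,0.025,0],0.0]
    - [[0,0,-0.003],[0.11,0.037,0],0.0]
    - [[0,0,-0.003],[0.133,0.044,0.01],0.0]
    - [[0,0,-0.003],[0.139,0.046,0.035],0.0]
    - [[0,0,-0.003],[0.139,0.046,0.065],0.0]
    - [[0,0,-0.003],[0.139,0.046,0.085],0.0]
    - [[0,0,-0.003],[0.139,0.046,0.09],0.0]

```text
clock: 16.5
position: [0.4862, 0.0683, 0.0599]
ee_rot: [0.659, 0.752, -0.002, -0.002]
ft_force: [-0.7, -1.1, -1.6]
grip_width: 0.203
grasp_force: 39.6
```

jog_arm:
  plan:
    - [[0,0,0],[0,0,0.003],0.0]
    - [[0,0,0],[0,0,0.006],0.0]
    - [[0,0,0],[0,0,0.006],0.0]

```text
clock: 16.75
position: [0.4889, 0.0684, 0.0575]
ee_rot: [0.66, 0.752, 0.0, 0.001]
ft_force: [0.1, -0.2, -1.4]
grip_width: 0.202
grasp_force: 39.6
```

```bash
python3 -c "
from workcell import *
from h import *
show(get_obs(),[.488,.0698,.048])
c=camera('top');s=camera('scene');w=camera('wrist');np.savez('top8.npz',**c);np.savez('s8.npz',**s)
a=cv2.resize(c['img'][195:275,275:385],(798,580),interpolation=cv2.INTER_CUBIC)
a=cv2.resize(c['img'][205:265,275:385],(440,240),interpolation=cv2.INTER_CUBIC)
b=cv2.resize(s['img'][185:265,280:405],(500,320),interpolation=cv2.INTER_CUBIC)
W=cv2.resize(w['img'],(500,312))
np.savez('w8.npz',**w)
out=np.zeros((600,800,3),np.uint8);out[:240,:440]=a;out[280:,:500]=b
d=cv2.resize(w['img'][100:300,230:420],(300,316));out[280:596,500:]=d
cv2.imwrite('pics/h8.png',out[:,:,::-1])
"
```

```text
t 16.75 pos [0.4889 0.0684 0.0575] yaw tool y 0.1305 q [ 0.56  0.36 -0.89  1.95  0.33  0.98 -0.36] F [ 0.1 -0.2 -1.4] g 0.202 39.6
[0.488, 0.0698, 0.048] -> [ 0.0015 -0.0007  0.0095]
```

jog_arm:
  plan:
    - [[0,0,0],[0.001,0,0.003],0.0]
    - [[0,0,0],[0.001,0,0.006],0.0]
    - [[0,0,0],[0.001,0,0.008],0.0]
    - [[0,0,0],[0.001,0,0.0095],0.0]
    - [[0,0,0],[0.001,0,0.0105],0.0]
    - [[0,0,0],[0.001,0,0.0105],0.0]

```text
clock: 17.4
position: [0.4883, 0.0695, 0.0481]
ee_rot: [0.659, 0.752, -0.001, 0.001]
ft_force: [-14.4, -4.2, 34.7]
grip_width: 0.2
grasp_force: 44.7
```

```bash
python3 -c "
from workcell import *
from h import *
show(get_obs())
c=camera('top');s=camera('scene');w=camera('wrist')
for n,x in(('top9',c),('s9',s),('w9',w)):np.savez(n+'.npz',**x)
a=cv2.resize(c['img'][215:265,275:385],(550,250),interpolation=cv2.INTER_CUBIC)
b=cv2.resize(s['img'][185:265,290:410],(450,300),interpolation=cv2.INTER_CUBIC)
d=cv2.resize(w['img'][40:260,260:420],(240,330),interpolation=cv2.INTER_CUBIC)
out=np.zeros((600,800,3),np.uint8);out[:250,:550]=a;out[300:,:450]=b;out[260:590,500:740]=d
cv2.imwrite('pics/h9.png',out[:,:,::-1])
"
```

```text
t 17.4 pos [0.4883 0.0695 0.0481] yaw tool y 0.1309 q [ 0.54  0.37 -0.88  1.96  0.35  0.97 -0.38] F [-14.4  -4.2  34.7] g 0.2 44.7
```

View pics/h9.png

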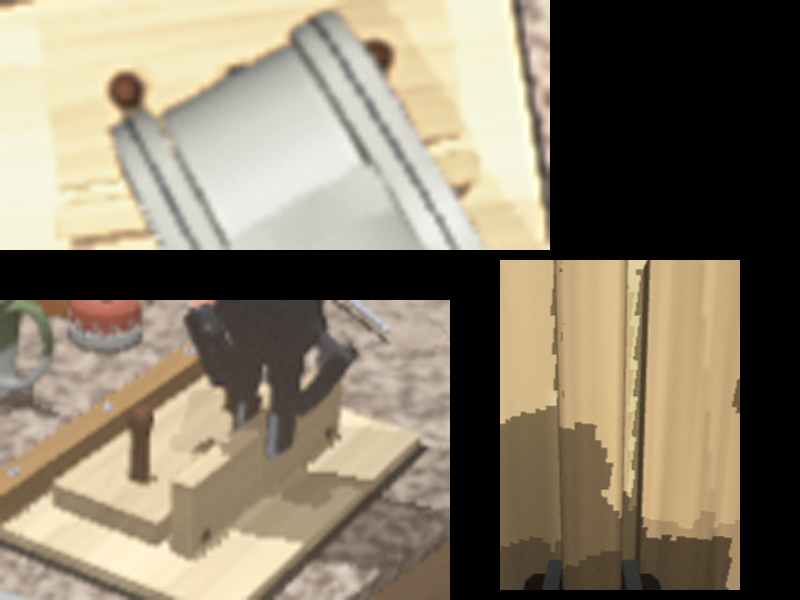

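The ledge stands on the plywood beside the backboard with a small gap. In the scene crop, the ledge's near end-bottom corner is at (192,557) and the backboard's near corner at about (157,543). The vertical force is high, so I'm easing off before releasing.

jog_arm:
  plan:
    - [[0,0,0],[0,0,-0.0015],0.0]
    - [[0,0,0],[0,0,-0.003],0.0]
    - [[0,0,0],[0,0,-0.003],0.0]

```text
clock: 17.8
position: [0.4882, 0.0696, 0.0492]
ee_rot: [0.659, 0.752, 0.0, 0.0]
ft_force: [-0.3, 0.3, 0.2]
grip_width: 0.202
grasp_force: 39.7
```

```bash
python3 -c "
from h import *
s=dict(np.load('s9.npz'));f=lambda x,y:(290+x*120/450,185+(y-300)*80/300)
C=np.array([.5504,.0783]);xb=np.array([np.cos(.131),np.sin(.131)]);yb=np.array([-xb[1],xb[0]])
for n,p,z in(('bb bot',(157,543),.014),('bb top near',(157,524),.034),('ledge near bot',(192,557),.014),('ledge far bot',(172,545),.014),('ledge top near',(192,493),.074),('ledge top far',(172,487),.074),('bb top far-left',(55,488),.034)):
    P=ray(s,f(*p),z)[0][:2]-C;print(n,(P@xb).round(4),(P@yb).round(4))
T=np.array([.4889,.0685])-C;print('tcp',T@xb,T@yb)
w=dict(np.load('w9.npz'))
cv2.imwrite('pics/x.png',w['img'][:,:,::-1])
g=w['img'].astype(int)
for u in (290,300,306,312,320,330,345,360,375): print(u,g[0:80:3,u].sum(1)//3)
print(proj(w,[[*(C+.11*yb-.02*xb),.034],[*(C+.11*yb-.061*xb),.074]]))
"
```

```text
bb bot -0.0459 0.1068
bb top near -0.0491 0.1126
ledge near bot -0.0749 0.1069
ledge far bot -0.0557 0.1026
ledge top near -0.0802 0.1196
ledge top far -0.0654 0.1211
bb top far-left 0.0356 0.1167
tcp -0.06225318474189603 -0.0016825544542044685
290 [174 175 175 176 176 174 173 178 176 175 176 175 179 175 176 178 177 177
 177 176 178 177 173 178 177 177 176]
300 [189 187 187 188 128 146 153 157 156 155 154 156 152 153 150 128 146 153
 151 150 151 149 149 148 150 146 148]
306 [192 190 191 191 138 154 163 164 162 163 163 164 163 164 163 163 164 164
 163 164 164 166 164 164 164 164 163]
312 [187 190 190 193 140 163 169 172 172 171 170 172 172 170 171 170 170 168
 169 172 170 170 169 169 172 169 172]
320 [189 188 188 188 149 165 173 173 171 173 173 172 172 174 173 172 173 172
 172 173 175 174 173 174 174 174 175]
330 [192 192 194 192 155 178 183 183 182 184 181 182 185 183 183 181 182 182
 183 182 182 182 182 182 182 181 182]
345 [194 192 194 192 193 193 143 148 149 146 147 158 159 160 159 172 174 173
 175 156 178 172 173 171 171 174 170]
360 [198 198 198 199 198 197 200 198 197 199 199 199 171 142 141 152 156 156
 174 175 175 173 171 172 175 173 172]
375 [196 195 197 197 197 198 198 198 198 199 197 197 182 171 171 169 170 171
 170 170 168 170 169 166 165 167 166]
[[411.90509109  35.20220803]
 [328.24431749   7.74318873]]
```

```bash
python3 -c "
from h import *
w=dict(np.load('w9.npz'));g=w['img'].astype(int).sum(2)//3
for u in (315,325):print(u,g[6:18,u])
for u in (372,390,405):print(u,g[30:44,u])
C=np.array([.5504,.0783]);xb=np.array([np.cos(.131),np.sin(.131)]);yb=np.array([-xb[1],xb[0]])
for p,z in(((315,11),.074),((325,11),.074),((372,36),.034),((390,36),.034),((405,36),.034)):
    P=ray(w,p,z)[0][:2]-C;print(p,(P@xb).round(4),(P@yb).round(4))
"
```

```text
315 [186 188 188 188 134 143 147 154 161 168 174 176]
325 [191 189 190 191 138 146 147 153 145 165 175 177]
372 [198 196 197 197 196 198 185 180 180 178 180 179 177 176]
390 [192 191 191 193 190 190 167 161 164 162 163 164 161 161]
405 [196 193 195 194 195 196 177 172 171 171 170 170 170 169]
(315, 11) -0.0656 0.109
(325, 11) -0.0621 0.109
(372, 36) -0.0391 0.1097
(390, 36) -0.0305 0.1097
(405, 36) -0.0233 0.1097
```

The ledge end is at 0.1095 and the backboard end at 0.1097 along y, so the ends are level to about 0.5 mm. I'm releasing and backing off.

jog_arm:
  plan:
    - [[0,0,0],[0,0,0],0.028]
    - [[0,0,0],[0,0,0],0.04]
    - [[0,0,0],[0,0,0],0.04]
    - [[0,0,0],[0,0,0],0.04]
    - [[0,0,0],[0,0,-0.02],0.04]
    - [[0,0,0],[0,0,-0.045],0.04]
    - [[0,0,0],[0,-0.01,-0.065],0.04]
    - [[0,0,0],[0,-0.03,-0.07],0.04]

```text
clock: 18.47
position: [0.4608, 0.0666, 0.122]
ee_rot: [0.659, 0.752, 0.002, 0.001]
ft_force: [0.0, -0.6, 0.8]
grip_width: 0.47
grasp_force: 0.0
```

jog_arm:
  plan:
    - [[0,0,0.1],[0,-0.01,0],0.0]
    - [[0,0,0.2],[0,-0.02,0],0.0]
    - [[0,0,0.3],[0,-0.03,0],0.0]
    - [[0,0,0.4],[0,-0.03,0],0.0]
    - [[0,0,0.5],[0,-0.03,0],0.0]
    - [[0,0,0.6],[0,-0.03,0],0.0]
    - [[0,0,0.7],[0,-0.03,0],0.0]
    - [[0,0,0.8],[0,-0.03,0],0.0]

```text
clock: 19.13
position: [0.4286, 0.0617, 0.1191]
ee_rot: [0.901, 0.434, 0.0, 0.0]
ft_force: [0.3, 0.3, 0.0]
grip_width: -0.0
grasp_force: 0.0
```

jog_arm:
  plan:
    - [[0,0,0.1],[0,0,0],0.0]
    - [[0,0,0.2],[0,0,0],0.0]
    - [[0,0,0.3],[0,0,0],0.0]
    - [[0,0,0.4],[0,0,0],0.0]
    - [[0,0,0.5],[0,0,0],0.0]
    - [[0,0,0.6],[0,0,0],0.0]
    - [[0,0,0.7],[0,0,0],0.0]
    - [[0,0,0.77],[0,0,0],0.0]

```text
clock: 19.8
position: [0.4286, 0.0618, 0.1191]
ee_rot: [0.998, 0.063, 0.0, 0.0]
ft_force: [-0.4, -0.1, 0.2]
grip_width: -0.002
grasp_force: 0.0
```

jog_arm:
  plan:
    - [[0,0.1,0],[0,0,0],0.0]
    - [[0,0.2,0],[0,0,0],0.0]
    - [[0,0.2,0],[0,0,0],0.0]
    - [[0,0.2,0],[0,0,0],0.0]

```text
clock: 20.13
position: [0.4278, 0.0609, 0.1193]
ee_rot: [0.993, 0.065, 0.1, -0.005]
ft_force: [0.5, -0.3, 0.5]
grip_width: -0.003
grasp_force: 0.0
```

```bash
cat > brd.py <<'E'
from workcell import *
from h import *
C=np.array([.5504,.0783,0]);yaw=.131
B=R.from_euler('z',yaw).as_matrix()   # columns xb,yb,z
def st():
    o=get_obs();p=B.T@(o['position']-C);r=R.from_quat(o['ee_rot']).as_matrix();show(o)
    print('board pos',p.round(4),'F board',(B.T@np.array(o['ft_force'])).round(1),'tool axes in board',(B.T@r).round(3).tolist())
    return o,r
def tl(o,pb): return totool(o,C+B@np.array(pb)).round(4)
E
python3 -c "
from brd import *
o,r=st()
for z in (.06,.024): print(tl(o,[-.11,-.001,z]))
w=camera('wrist');np.savez('w10.npz',**w);s=camera('scene');np.savez('s10.npz',**s)
cv2.imwrite('pics/h10.png',w['img'][:,:,::-1])
"
```

```text
t 20.13 pos [0.4278 0.0609 0.1193] yaw tool y -1.4397 q [ 0.66 -0.14 -0.86  2.2  -0.12  0.84 -1.57] F [ 0.5 -0.3  0.5] g -0.003 0.0
board pos [-0.1238 -0.0013  0.1193] F board [ 0.5 -0.4  0.5] tool axes in board [[0.98, 0.0, 0.199], [0.001, -1.0, -0.003], [0.199, 0.003, -0.98]]
[ 0.0017 -0.0005  0.0608]
[-0.0054 -0.0006  0.0961]
```

jog_arm:
  plan:
    - [[0,0,0],[-0.001,-0.0015,0.025],0.0]
    - [[0,0,0],[-0.003,-0.0015,0.055],0.0]
    - [[0,0,0],[-0.005,-0.0015,0.08],0.0]
    - [[0,0,0],[-0.005,-0.0015,0.09],0.0]
    - [[0,0,0],[-0.005,-0.0015,0.094],0.0]
    - [[0,0,0],[-0.005,-0.0015,0.094],0.0]

```text
clock: 20.73
position: [0.4421, 0.0658, 0.0252]
ee_rot: [0.993, 0.066, 0.098, -0.008]
ft_force: [-0.1, -0.4, 0.7]
grip_width: -0.001
grasp_force: 0.0
```

```bash
python3 -c "
from brd import *
o,r=st()
print(tl(o,[-.084,0,.026]),tl(o,[-.11+.1,0,.026])-tl(o,[-.11,0,.026]))
w=camera('wrist');np.savez('w11.npz',**w);g=w['img'].astype(int);print(w['extrinsics'].round(3).tolist())
P=lambda x,y,z:proj(w,C+B@np.array([x,y,z])).round(1)[0]
print('ledge near top',P(-.071,0,.074),'far top',P(-.053,0,.074),'bb near top',P(-.045,0,.034),'bb far',P(.045,0,.034),'fence',P(.058,0,.04))
for u in (250,280,360,400): print(u,[tuple(x) for x in g[60:400:10,u].tolist()])
"
```

```text
t 20.73 pos [0.4421 0.0658 0.0252] yaw tool y -1.4386 q [ 0.62  0.14 -0.9   2.25  0.24  0.62 -1.89] F [-0.1 -0.4  0.7] g -0.001 0.0
board pos [-0.109   0.0018  0.0252] F board [-0.1 -0.4  0.7] tool axes in board [[0.981, 0.001, 0.196], [0.001, -1.0, 0.003], [0.196, -0.003, -0.981]]
[0.0246 0.0018 0.0041] [0.0981 0.0001 0.0196]
[[0.132, -0.986, -0.106, 0.488], [-0.991, -0.131, -0.011, 0.072], [-0.003, 0.106, -0.994, 0.18], [0.0, 0.0, 0.0, 1.0]]
ledge near top [327.5 191.3] far top [327.7 141.3] bb near top [326.1 132.4] bb far [326.7 -66.7] fence [ 327.  -110.4]
250 [(140, 114, 82), (138, 114, 82), (138, 113, 81), (143, 119, 83), (146, 123, 87), (138, 113, 80), (150, 125, 89), (154, 127, 91), (155, 139, 100), (134, 111, 78), (151, 126, 89), (151, 126, 90), (148, 123, 88), (140, 116, 82), (161, 137, 100), (152, 130, 95), (155, 131, 95), (152, 129, 93), (138, 118, 86), (136, 116, 84), (137, 117, 85), (64, 53, 39), (52, 44, 36), (16, 15, 11), (10, 8, 10), (15, 17, 17), (16, 18, 19), (6, 4, 6), (12, 12, 11), (2, 2, 3), (4, 5, 6), (0, 2, 0), (3, 4, 2), (0, 1, 1)]
280 [(143, 120, 85), (138,
[... 771 characters left out ...]
82), (128, 108, 77), (62, 53, 38), (57, 48, 33), (41, 35, 29), (13, 11, 10), (13, 12, 11), (12, 12, 12), (8, 11, 9), (5, 3, 4), (4, 6, 6), (4, 6, 7), (3, 7, 8), (6, 3, 4), (4, 7, 7), (2, 1, 4)]
400 [(151, 125, 90), (130, 108, 77), (142, 118, 83), (141, 117, 83), (148, 123, 88), (142, 118, 83), (148, 122, 87), (135, 113, 80), (164, 149, 107), (135, 111, 80), (149, 123, 89), (152, 126, 90), (147, 123, 88), (133, 110, 77), (162, 143, 103), (144, 124, 90), (125, 107, 76), (129, 110, 80), (135, 115, 83), (130, 111, 79), (127, 108, 79), (60, 49, 36), (37, 32, 26), (17, 14, 13), (14, 14, 13), (13, 16, 10), (15, 16, 16), (3, 4, 2), (11, 10, 11), (2, 5, 3), (1, 4, 5), (0, 2, 1), (2, 4, 5), (6, 6, 5)]
```

jog_arm:
  plan:
    - [[0,0,0],[0.006,0.0018,0.0012],0.0]
    - [[0,0,0],[0.012,0.0018,0.0024],0.0]
    - [[0,0,0],[0.016,0.0018,0.0032],0.0]
    - [[0,0,0],[0.019,0.0018,0.0038],0.0]
    - [[0,0,0],[0.021,0.0018,0.0042],0.0]
    - [[0,0,0],[0.023,0.0018,0.0046],0.0]
    - [[0,0,0],[0.025,0.0018,0.005],0.0]
    - [[0,0,0],[0.027,0.0018,0.0054],0.0]

```text
clock: 21.45
position: [0.4697, 0.0668, 0.0261]
ee_rot: [0.993, 0.066, 0.1, -0.006]
ft_force: [-0.9, 0.5, 0.7]
grip_width: 0.004
grasp_force: 0.8
```

jog_arm:
  plan:
    - [[0,0,0],[0.0015,0,0.0003],0.0]
    - [[0,0,0],[0.003,0,0.0006],0.0]
    - [[0,0,0],[0.0045,0,0.0009],0.0]
    - [[0,0,0],[0.006,0,0.0012],0.0]
    - [[0,0,0],[0.0075,0,0.0015],0.0]
    - [[0,0,0],[0.0085,0,0.0017],0.0]
    - [[0,0,0],[0.0085,0,0.0017],0.0]

```text
clock: 22.03
position: [0.4784, 0.068, 0.0261]
ee_rot: [0.993, 0.066, 0.1, -0.007]
ft_force: [-0.4, -1.1, 0.3]
grip_width: -0.006
grasp_force: 0.3
```

```bash
cat > gap.py <<'E'
from brd import *
o,r=st()
w=camera('wrist');g=w['img'].astype(int).sum(2)//3
for u in (150,250,400,500): print(u,'gap rows',g[100:200:3,u].tolist())
E
python3 gap.py
```

```text
t 22.03 pos [0.4784 0.068  0.0261] yaw tool y -1.439 q [ 0.56  0.23 -0.86  2.17  0.34  0.65 -1.95] F [-0.4 -1.1  0.3] g -0.006 0.3
board pos [-0.0727 -0.0008  0.0261] F board [-0.5 -1.   0.3] tool axes in board [[0.98, 0.001, 0.199], [0.001, -1.0, 0.0], [0.199, -0.0, -0.98]]
150 gap rows [27, 23, 23, 22, 23, 21, 22, 112, 116, 118, 115, 115, 116, 120, 122, 119, 120, 121, 125, 125, 126, 131, 128, 118, 123, 123, 126, 125, 125, 121, 126, 133, 137, 111]
250 gap rows [140, 135, 123, 125, 128, 125, 122, 123, 130, 129, 124, 126, 126, 128, 130, 125, 120, 123, 127, 119, 116, 125, 127, 128, 126, 129, 126, 126, 121, 121, 125, 130, 138, 110]
400 gap rows [132, 129, 128, 128, 131, 131, 133, 132, 134, 133, 135, 134, 132, 134, 137, 120, 114, 116, 123, 130, 125, 124, 126, 131, 133, 130, 129, 130, 126, 125, 124, 129, 132, 114]
500 gap rows [24, 25, 25, 25, 25, 23, 38, 132, 128, 128, 132, 132, 130, 132, 136, 133, 116, 111, 119, 126, 125, 124, 121, 125, 127, 128, 129, 127, 126, 126, 127, 131, 122, 112]
```

jog_arm:
  plan:
    - [[0,0,0],[0.0015,0,0.0003],0.0]
    - [[0,0,0],[0.003,0,0.0006],0.0]
    - [[0,0,0],[0.0045,0,0.0009],0.0]
    - [[0,0,0],[0.0055,0,0.0011],0.0]
    - [[0,0,0],[0.006,0,0.0012],0.0]

```text
clock: 22.5
position: [0.4843, 0.0688, 0.026]
ee_rot: [0.993, 0.066, 0.1, -0.007]
ft_force: [-2.5, 0.0, 1.3]
grip_width: -0.001
grasp_force: 1.5
```

Run:
```python
from brd import *
o,r=st()
w=camera('wrist');g=w['img'].astype(int).sum(2)//3
P=lambda x,y,z:proj(w,C+B@np.array([x,y,z])).round(1)[0]
x=o and (B.T@(o['position']-C))[0]
print('pred if in contact: near top',P(x+.011,0,.074),'far top',P(x+.029,0,.074),'bb top at far face',P(x+.029,0,.034))
for u in (220,420): print(u,g[120:260:2,u].tolist())
```

```text
t 22.5 pos [0.4843 0.0688 0.026 ] yaw tool y -1.439 q [ 0.55  0.25 -0.85  2.15  0.35  0.65 -1.96] F [-2.5  0.   1.3] g -0.001 1.5
board pos [-0.0668 -0.0008  0.026 ] F board [-2.5  0.4  1.3] tool axes in board [[0.98, 0.001, 0.198], [0.001, -1.0, 0.0], [0.199, 0.0, -0.98]]
pred if in contact: near top [320.7 261.8] far top [320.7 214.8] bb top at far face [320.8 202.5]
220 [120, 118, 123, 125, 125, 122, 121, 119, 123, 123, 122, 124, 126, 122, 119, 119, 118, 126, 128, 131, 123, 113, 115, 125, 127, 127, 126, 124, 127, 126, 125, 124, 123, 120, 118, 121, 122, 130, 133, 115, 112, 110, 110, 97, 49, 51, 48, 50, 46, 50, 69, 114, 124, 136, 137, 135, 136, 131, 129, 130, 130, 131, 132, 131, 133, 129, 123, 123, 120, 123]
420 [131, 132, 134, 133, 131, 130, 133, 135, 135, 131, 134, 136, 138, 123, 115, 112, 112, 116, 121, 130, 128, 127, 122, 123, 126, 130, 129, 129, 130, 128, 128, 127, 128, 123, 126, 121, 125, 128, 130, 112, 111, 106, 101, 76, 48, 50, 49, 48, 46, 45, 83, 109, 119, 129, 131, 129, 129, 126, 128, 127, 131, 133, 133, 131, 121, 107, 103, 102, 99, 101]
```

jog_arm:
  plan:
    - [[0,0,0],[0.0012,0,0.0002],0.0]
    - [[0,0,0],[0.0024,0,0.0005],0.0]
    - [[0,0,0],[0.0036,0,0.0007],0.0]
    - [[0,0,0],[0.0045,0,0.0009],0.0]
    - [[0,0,0],[0.005,0,0.001],0.0]

```text
clock: 22.97
position: [0.4895, 0.0695, 0.0261]
ee_rot: [0.993, 0.066, 0.1, -0.007]
ft_force: [-2.3, 0.2, 0.1]
grip_width: 0.0
grasp_force: 1.1
```

Run:
```python
from brd import *
c=dict(np.load('top7.npz'))
for u,v in((275,213),(300,210.3),(325,206.8),(350,203.5),(372,200.3)):
    print((B.T@(ray(c,(u,v),.04)[0]-C)).round(4))
c=camera('top');im=c['img'].astype(int).sum(2)//3
for u in (295,350,358): print(u,im[196:226,u].tolist())
st()
```

```text
[0.0627 0.1262 0.04  ]
[0.0615 0.0588 0.04  ]
[ 0.0624 -0.0091  0.04  ]
[ 0.0627 -0.0771  0.04  ]
[ 0.0638 -0.1371  0.04  ]
295 [218, 203, 158, 120, 135, 142, 120, 134, 146, 146, 150, 152, 153, 156, 156, 120, 101, 184, 224, 227, 226, 223, 219, 220, 224, 226, 227, 221, 224, 227]
350 [149, 155, 144, 145, 150, 156, 161, 151, 95, 124, 200, 220, 223, 223, 217, 213, 216, 218, 217, 218, 223, 226, 194, 105, 76, 83, 84, 80, 69, 77]
358 [148, 147, 151, 156, 159, 161, 148, 93, 145, 217, 222, 223, 223, 219, 215, 218, 219, 218, 218, 222, 226, 227, 227, 227, 221, 218, 221, 226, 224, 225]
t 23.02 pos [0.4896 0.0695 0.0261] yaw tool y -1.439 q [ 0.55  0.26 -0.84  2.14  0.36  0.66 -1.97] F [-1.8 -0.8 -0. ] g -0.001 0.8
board pos [-0.0615 -0.0008  0.0261] F board [-1.8 -0.5 -0. ] tool axes in board [[0.98, 0.001, 0.199], [0.001, -1.0, 0.0], [0.199, -0.0, -0.98]]
```

jog_arm:
  plan:
    - [[0,0,0],[0.001,0,0.0002],0.0]
    - [[0,0,0],[0.002,0,0.0004],0.0]
    - [[0,0,0],[0.003,0,0.0006],0.0]
    - [[0,0,0],[0.003,0,0.0006],0.0]

```text
clock: 23.35
position: [0.4926, 0.0699, 0.0262]
ee_rot: [0.993, 0.066, 0.1, -0.007]
ft_force: [-0.7, -0.1, -0.2]
grip_width: 0.004
grasp_force: 0.5
```

jog_arm:
  plan:
    - [[0,0,0],[0.001,0,0.0002],0.0]
    - [[0,0,0],[0.002,0,0.0004],0.0]
    - [[0,0,0],[0.0025,0,0.0005],0.0]
    - [[0,0,0],[0.0025,0,0.0005],0.0]

```text
clock: 23.68
position: [0.4937, 0.0697, 0.0257]
ee_rot: [0.993, 0.065, 0.098, -0.006]
ft_force: [-9.3, -2.1, 6.9]
grip_width: 0.001
grasp_force: 4.8
```

jog_arm:
  plan:
    - [[0,0,0],[0,0,0],0.0]
    - [[0,0,0],[0,0,0],0.0]
    - [[0,0,0],[0,0,0],0.0]
    - [[0,0,0],[0,0,0],0.0]

```text
clock: 24.02
position: [0.4937, 0.0697, 0.0257]
ee_rot: [0.993, 0.065, 0.098, -0.006]
ft_force: [-8.7, -2.0, 7.7]
grip_width: -0.002
grasp_force: 4.7
```

Run:
```python
from brd import *
o,r=st()
w=camera('wrist');np.savez('w12.npz',**w);g=w['img'].astype(int)
P=lambda x,y,z:proj(w,C+B@np.array([x,y,z])).round(1)[0]
for y in(.09,-.09):print(y,'fence top near',P(.062,y,.04),'bb far',P(.062,y,.034),'ledge far top',P(-.028,y,.074),'bb near',P(-.028,y,.034),'led near',P(-.046,y,.074))
for u in (60,150,250,400,500,590): print(u,g[20:240:3,u].sum(1).__floordiv__(3).tolist())
c=camera('top');im=c['img'].astype(int).sum(2)//3
for u in (288,300,355,362): print(u,im[196:256,u].tolist())
```

```text
t 24.02 pos [0.4937 0.0697 0.0257] yaw tool y -1.4393 q [ 0.54  0.27 -0.84  2.13  0.37  0.66 -1.98] F [-8.7 -2.   7.7] g -0.002 4.7
board pos [-0.0573 -0.0011  0.0257] F board [-8.9 -0.9  7.7] tool axes in board [[0.981, 0.001, 0.196], [0.001, -1.0, -0.001], [0.196, 0.001, -0.981]]
0.09 fence top near [122.1   6.7] bb far [130.7  13.7] ledge far top [ 77.3 214.4] bb near [143.  202.1] led near [ 81.5 261.6]
-0.09 fence top near [518.2   7.1] bb far [509.6  14.1] ledge far top [562.4 214.6] bb near [497.3 202.2] led near [558.2 261.7]
60 [15, 20, 19, 19, 21, 18, 31, 72, 71, 136, 133, 134, 133, 131, 135, 137, 140, 143, 144, 144, 143, 145, 142, 145, 143, 146, 145, 143, 135, 131, 130, 128, 130, 132, 136, 135, 135, 137, 137, 133, 133, 133, 136, 138, 140, 140, 140, 141, 139, 140, 144, 147, 148, 152, 151, 150, 145, 140, 128, 116, 110, 95, 73, 52, 53, 90, 45, 43, 108, 127, 139, 139, 137, 132]
150 [58, 119, 122, 126, 127, 125, 126, 125, 122, 118, 116, 117, 123, 125, 123, 129, 134, 132, 128, 117, 46, 22, 21, 21, 22, 23, 22, 26, 22, 21, 21, 22, 23, 24, 22, 115, 116, 116, 115, 115, 117, 118, 121
[... 2082 characters left out ...]
 220, 220, 220, 219, 223, 224, 211, 222, 229, 227, 224, 223, 223, 201, 148, 189, 239, 239]
355 [150, 145, 149, 152, 157, 160, 149, 129, 186, 221, 225, 223, 216, 214, 218, 219, 218, 218, 223, 227, 227, 228, 226, 221, 220, 223, 226, 224, 226, 227, 226, 216, 217, 220, 220, 222, 223, 223, 221, 223, 218, 206, 222, 225, 225, 225, 222, 211, 132, 114, 162, 226, 229, 228, 228, 229, 228, 226, 226, 226]
362 [157, 169, 167, 158, 158, 147, 112, 128, 199, 224, 225, 220, 216, 217, 220, 219, 218, 222, 226, 226, 228, 228, 221, 218, 221, 225, 223, 225, 227, 228, 221, 218, 219, 219, 220, 222, 223, 223, 223, 207, 194, 220, 224, 223, 224, 223, 213, 144, 152, 198, 240, 240, 239, 239, 237, 237, 235, 228, 222, 220]
```

Run:
```python
from brd import *
w=dict(np.load('w12.npz'));g=w['img'].astype(int).sum(2)//3
for u in (105,130,160,200,250,300,350,400,450,480,505,520): print(u,g[0:32,u].tolist())
for u in (105,160,250,400,480,520): print(u,g[196:228,u].tolist())
```

```text
105 [69, 66, 66, 67, 64, 64, 65, 64, 66, 67, 61, 37, 51, 50, 38, 30, 19, 19, 19, 21, 24, 56, 61, 108, 117, 120, 121, 122, 124, 125, 124, 126]
130 [73, 73, 72, 72, 72, 72, 68, 69, 70, 64, 39, 54, 51, 46, 38, 30, 20, 23, 25, 26, 27, 56, 110, 118, 117, 120, 121, 122, 126, 125, 128, 126]
160 [72, 73, 75, 71, 72, 71, 71, 69, 68, 62, 52, 53, 52, 47, 38, 28, 27, 26, 29, 27, 39, 61, 110, 118, 121, 120, 122, 124, 125, 125, 130, 128]
200 [74, 74, 76, 72, 71, 73, 69, 67, 65, 63, 43, 38, 48, 40, 33, 30, 27, 25, 30, 30, 84, 116, 117, 122, 120, 123, 123, 125, 127, 128, 129, 130]
250 [76, 76, 74, 75, 70, 71, 70, 67, 64, 53, 54, 55, 42, 38, 30, 28, 27, 29, 29, 27, 60, 112, 121, 121, 119, 123, 122, 125, 125, 128, 129, 128]
300 [66, 69, 68, 68, 67, 69, 68, 65, 63, 58, 53, 48, 40, 32, 25, 26, 27, 25, 28, 38, 107, 122, 121, 120, 122, 122, 122, 125, 122, 126, 130, 131]
350 [69, 70, 67, 68, 69, 70, 67, 65, 62, 56, 50, 43, 31, 25, 22, 26, 25, 27, 27, 70, 115, 117, 120, 116, 118, 120, 121, 123, 125, 127, 126, 129]
400 [71, 71, 70, 70, 68, 72, 67, 43, 55, 53, 49, 37, 30, 25, 24, 24, 21, 24, 22, 112, 120, 116
[... 829 characters left out ...]
, 107, 109, 108, 109, 62, 48, 49, 50, 51, 47, 47, 48, 46, 45, 46, 46, 46, 62, 82, 106, 114, 119, 126, 132]
250 [132, 133, 135, 135, 118, 111, 110, 112, 111, 109, 111, 80, 52, 51, 49, 47, 49, 49, 49, 44, 45, 48, 48, 47, 52, 70, 95, 111, 116, 120, 124, 131]
400 [130, 131, 115, 112, 110, 109, 107, 105, 102, 100, 75, 51, 51, 50, 49, 49, 48, 49, 44, 42, 42, 44, 47, 51, 67, 91, 107, 114, 118, 123, 127, 131]
480 [131, 129, 124, 123, 111, 108, 110, 108, 109, 108, 58, 49, 45, 46, 48, 49, 46, 47, 41, 43, 44, 47, 42, 55, 71, 89, 97, 97, 102, 105, 110, 109]
520 [128, 111, 109, 106, 107, 110, 107, 107, 106, 93, 53, 45, 46, 47, 46, 45, 42, 45, 40, 40, 43, 44, 42, 58, 81, 104, 111, 114, 120, 125, 130, 127]
```

jog_arm:
  plan:
    - [[0,0,0],[0.0004,0,-0.0007],0.0]
    - [[0,0,0],[0.0008,0,-0.0014],0.0]
    - [[0,0,0],[0.0008,0,-0.0014],0.0]
    - [[0,0,0],[0.0008,0,-0.0014],0.0]

```text
clock: 24.45
position: [0.4941, 0.0696, 0.0269]
ee_rot: [0.993, 0.065, 0.098, -0.006]
ft_force: [-5.9, -2.4, -1.8]
grip_width: 0.001
grasp_force: 2.7
```

```bash
cat > chk.py <<'E'
from brd import *
o,r=st()
w=camera('wrist');g=w['img'].astype(int).sum(2)//3
for u in (130,250,400,505): print(u,g[4:26,u].tolist())
E
python3 chk.py
```

```text
t 24.45 pos [0.4941 0.0696 0.0269] yaw tool y -1.4394 q [ 0.54  0.27 -0.84  2.13  0.37  0.67 -1.97] F [-5.9 -2.4 -1.8] g 0.001 2.7
board pos [-0.0569 -0.0013  0.0269] F board [-6.2 -1.7 -1.8] tool axes in board [[0.981, 0.0, 0.196], [0.0, -1.0, -0.001], [0.196, 0.001, -0.981]]
130 [71, 72, 71, 69, 68, 68, 65, 66, 60, 57, 52, 50, 40, 33, 25, 27, 23, 23, 30, 56, 108, 118]
250 [72, 74, 73, 69, 70, 68, 65, 40, 51, 53, 45, 39, 31, 27, 32, 28, 27, 51, 62, 110, 117, 120]
400 [68, 70, 70, 70, 67, 44, 55, 55, 47, 37, 27, 23, 26, 26, 24, 62, 112, 115, 115, 114, 116, 114]
505 [69, 71, 71, 67, 64, 58, 53, 46, 32, 23, 19, 18, 21, 22, 44, 55, 103, 113, 113, 116, 117, 116]
```

jog_arm:
  plan:
    - [[0,0,0],[0.0004,0,0],0.0]
    - [[0,0,0],[0.0008,0,0],0.0]
    - [[0,0,0],[0.0008,0,0],0.0]
    - [[0,0,0],[0.0008,0,0],0.0]

```text
clock: 24.83
position: [0.4942, 0.0696, 0.0266]
ee_rot: [0.993, 0.065, 0.098, -0.006]
ft_force: [-7.7, -1.5, -1.5]
grip_width: 0.004
grasp_force: 3.7
```

```bash
python3 chk.py
```

```text
t 24.83 pos [0.4942 0.0696 0.0266] yaw tool y -1.4395 q [ 0.54  0.27 -0.84  2.13  0.37  0.67 -1.97] F [-7.7 -1.5 -1.5] g 0.004 3.7
board pos [-0.0568 -0.0013  0.0266] F board [-7.9 -0.5 -1.5] tool axes in board [[0.981, 0.0, 0.195], [0.0, -1.0, -0.001], [0.195, 0.001, -0.981]]
130 [72, 73, 72, 71, 67, 67, 67, 66, 41, 52, 52, 46, 36, 31, 23, 24, 23, 27, 35, 89, 112, 116]
250 [74, 74, 71, 71, 70, 68, 63, 59, 53, 54, 43, 37, 32, 27, 29, 29, 28, 56, 64, 110, 122, 121]
400 [71, 68, 70, 70, 65, 42, 54, 53, 44, 36, 27, 22, 24, 24, 26, 84, 115, 117, 117, 117, 117, 119]
505 [73, 70, 74, 66, 60, 55, 52, 41, 32, 21, 22, 16, 16, 18, 54, 58, 105, 115, 117, 114, 116, 117]
```

jog_arm:
  plan:
    - [[0,0,0],[0.0004,0,0],0.0]
    - [[0,0,0],[0.0008,0,-0.0001],0.0]
    - [[0,0,0],[0.0009,0,-0.0001],0.0]
    - [[0,0,0],[0.0009,0,-0.0001],0.0]
    - [[0,0,0],[0.0009,0,-0.0001],0.0]
    - [[0,0,0],[0.0009,0,-0.0001],0.0]

```text
clock: 25.38
position: [0.4943, 0.0696, 0.0265]
ee_rot: [0.993, 0.065, 0.097, -0.006]
ft_force: [-8.4, -1.8, -2.1]
grip_width: -0.005
grasp_force: 4.8
```

Run:
```python
from brd import *
o,r=st()
w=camera('wrist');c=camera('top');s=camera('scene')
g=w['img'].astype(int).sum(2)//3
for u in (130,505): print(u,g[4:26,u].tolist())
st()
# ends: ledge top vs backboard, scene colour check of pegs
im=c['img'].astype(int)
for v in (225,232,240,248): 
    row=im[v].sum(1)//3; print(v,row[278:296].tolist(),row[358:374].tolist())
```

```text
t 25.38 pos [0.4943 0.0696 0.0265] yaw tool y -1.4395 q [ 0.54  0.27 -0.84  2.12  0.37  0.67 -1.97] F [-8.4 -1.8 -2.1] g -0.005 4.8
board pos [-0.0568 -0.0013  0.0265] F board [-8.6 -0.7 -2.1] tool axes in board [[0.981, 0.0, 0.193], [0.001, -1.0, -0.001], [0.193, 0.001, -0.981]]
130 [75, 71, 71, 70, 70, 69, 65, 64, 52, 53, 51, 45, 37, 30, 23, 27, 24, 23, 45, 109, 117, 119]
505 [71, 70, 71, 66, 61, 58, 49, 40, 31, 21, 19, 18, 19, 29, 54, 90, 112, 113, 116, 117, 116, 117]
t 25.53 pos [0.4943 0.0696 0.0265] yaw tool y -1.4394 q [ 0.54  0.27 -0.84  2.12  0.37  0.67 -1.97] F [-9.1 -2.  -0.8] g -0.0 4.8
board pos [-0.0567 -0.0013  0.0265] F board [-9.2 -0.8 -0.8] tool axes in board [[0.981, 0.0, 0.193], [0.001, -1.0, -0.001], [0.193, 0.001, -0.981]]
225 [235, 236, 236, 235, 234, 229, 224, 224, 224, 224, 224, 223, 222, 222, 222, 224, 224, 217] [227, 226, 224, 224, 224, 223, 222, 224, 232, 235, 234, 234, 235, 234, 235, 234]
232 [230, 229, 230, 230, 230, 227, 218, 213, 212, 212, 213, 213, 213, 213, 214, 214, 214, 216] [222, 223, 223, 223, 223, 222, 222, 222, 226, 235, 236, 235, 235, 235, 235, 235]
240 [232, 232, 232, 233, 233, 234, 233, 228, 224, 221, 220, 220, 220, 219, 218, 218, 218, 218] [225, 224, 224, 224, 224, 225, 225, 225, 226, 225, 222, 220, 236, 237, 237, 237]
248 [237, 238, 238, 238, 238, 239, 237, 229, 228, 229, 229, 228, 228, 227, 227, 225, 226, 225] [226, 227, 233, 238, 239, 239, 239, 239, 239, 238, 238, 238, 239, 238, 238, 238]
```

jog_arm:
  plan:
    - [[0,0,0],[0.0002,0,0],0.0]
    - [[0,0,0],[0.0003,0,0],0.0]
    - [[0,0,0],[0.0003,0,0],0.0]
    - [[0,0,0],[0.0003,0,0],0.0]
    - [[0,0,0],[0.0003,0,0],0.0]
    - [[0,0,0],[0.0003,0,0],0.0]
    - [[0,0,0],[0.0003,0,0],0.0]
    - [[0,0,0],[0.0003,0,0],0.0]

```text
clock: 26.2
position: [0.4944, 0.0696, 0.0264]
ee_rot: [0.993, 0.065, 0.097, -0.006]
ft_force: [-9.6, -2.3, -1.4]
grip_width: 0.001
grasp_force: 5.1
```

```bash
python3 -c "
from brd import *
f=[]
for i in range(5):
    camera('top');o=get_obs();f.append((B.T@np.array(o['ft_force'])).round(1).tolist())
print(f)"
```

```text
[[-10.1, -0.2, -1.0], [-10.4, -0.6, -0.9], [-10.7, -1.5, -1.8], [-10.5, -1.1, -2.1], [-10.2, -0.9, -1.4]]
```

The push is steady at about 10 N with everything closed up, so I'm handing in.

```bash
python3 -c "
from workcell import *
print(hand_in())"
```

```text
the job is handed in; nothing more can be done
None
```

Handed in at about 26.5 s: both pegs are fully home, the ledge is closed up square against backboard and fence with ends level within about 1 mm, and the arm is still pressing its middle at about 10 N; one slip was that setting the ledge down briefly pressed it onto the board at about 35 N before I eased off.

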